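Stir the draw beads

ROBOT

A 7-joint arm with a two-finger parallel gripper is mounted at the origin on the work surface. World frame = base frame: x ahead of the robot, y to its left, z up, the work surface at z = 0. Lengths are in m, angles in rad, forces in N, time in s.
With the tool pointing down it reaches from about 0.4 to 0.85 m from the base axis. Payload 4.5 kg.
Tool frame: the origin (TCP) lies midway between the tips of the shut fingers; the grasp point (between the pads) lies 19 mm behind it; z points along the fingers, y is the line along which they close (so a half turn about z gives the same grasp; the last joint's range is limited). The gripper opens to 88 mm and grips with 3 to 60 N. Pads are 18 mm wide; open, the fingers measure 123 mm over their backs; the gripper's body (75 mm by 187 mm) begins 45 mm behind the grasp point.
Start: joints at [1.301, 0.689, -0.195, 1.565, 0.157, 0.902, -0.215], TCP at [0.187, -0.596, 0.239] pointing down, gripper open.
Joint ranges: [-3.01, 3.01], [-0.46, 2.08], [-1.47, 1.51], [0.13, 2.56], [-1, 4.14], [0.04, 2.09], [-2.66, 2.66]. Speed limits (rad/s): [2.57, 2.57, 3.14, 3.14, 3.14, 3.14, 3.14].

INTERFACE

Orientations are given as a unit quaternion [x, y, z, w].
In Python, from plant import sensors, eyes, finish_job gives the robot as it stands.
- The arm moves only by the tool send_rows, never from a script. Its argument "rows" is text: rows parted by semicolons, each of 4 numbers parted by spaces: the shift along the tool's x, y, z normalised to -1 to 1, where 1 is 30 cm, then the turn about the tool's z normalised to -1 to 1, where 1 is 2 pi rad. A call has 1 to 10 rows; each row is the pose to reach, as a shift and turn from the pose commanded when the call began, along the tool's axes at that moment, turning the shorter way round; what a row does not reach only later rows make up. A row lasts 1/12 s, in which the tool goes at most 41.7 mm and 7.16 degrees, less where a joint would pass 70% of its speed; a pose out of reach is approached as far as the arm can. A call with a number of a shift or a turn outside -1 to 1 is refused whole. A call with a gripper value outside its range is refused whole. "jaw" is the closure, from -1 (fully open) to 1 (shut), set as the call begins (left out, the last holds). The fingers move at their own pace and stop on an object; "force" is the grip in N (left out, the last holds). Time passes only in rows, so rows that repeat a pose let the fingers close. It gives the time, the measured TCP pose, the force, the opening and the grip force at its end, in the units of the state.
- sensors.get_state(): the state, without advancing time (a new reading comes with each control period).
- eyes.snapshot(name): name is "scene" or "top"; returns (picture, depth): 480x640x3 uint8, red, green, blue; 480x640 float32, m along the optical axis (not along the pixel's ray), 0 where there is no reading.
- eyes.calibration(name): a dict with "fov_y" (degrees; the focal length in pixels is half the picture's height over the tangent of half this angle, whatever the lens; pixels are square), "cx", "cy" (the principal point, pixels), "world_from_camera" (4x4, takes a point from camera to world coordinates). Camera axes: x right, y down, z forward; pixel columns grow to the right and rows downward; lengths in m; the calibration is good to about 2 mm. A picture is of the moment at which its call begins. calibration takes no time and is no camera call.
- finish_job(): hands the job in; it is judged then, once.
The state is a dict: "clock": time; "q": joint angles; "qd": joint speeds; "joint_torque": joint torques, N m; "tool_pos": TCP position; "eef_rot": TCP orientation; "contact_force": force on the tool from outside, world axes, zero at the start; "moment": the same for the moment, N m; "opening": opening from 0.0 (shut) to 1.0 (fully open); "finger_force": force on a finger pad.
Only numpy, scipy, OpenCV 4.12 (cv2) and the standard library are available. Lean on these libraries where they do the work, as an engineer would, in place of code of your own. Each camera call takes 0.05 s, during which the arm holds its last target. There are 200 camera calls.

TASK

Before the draw the beads in the marble bowl must be mixed, using only the stirring stick that stands in the pen pot: with its foot right down at the bottom of the bowl, begin at the side nearest the robot and stir clockwise as seen from above, for two full turns, and then go on as long as needed until the two cube beads, which now lie side by side, have at least a bead's width of room between them. Then stand the stick back in the pot. Keep every bead in the bowl, the bowl seated in its stand, the gripper off the beads and the bowl, and leave everything else on the desk where it is.

Things in the scene. Friction and masses are not known exactly. Their poses are not given: they have to be found in the camera images.
- bowl: round marble bowl, loose, 1.4 kg, in its stand; 60 mm high, 178 mm across the rim, flared walls 7 mm thick; flat inner floor 130 mm across, 8 mm above the underside; wall 69 mm from the middle at bead height. Origin: centre of the underside; z up; yaw means nothing. Beads against the wall reach in to 46 mm from the middle; a bead caught between stick and wall jams the stick.
- stand: round dark-wood stand under the bowl, fixed to the desk, 190 mm across, its floor 4 mm thick, with a raised rim 19 mm wide and 13 mm high round the bowl's foot (about 3 mm of play). Origin: centre of its underside, on the desk; x points away from the robot, y to the robot's left. At the start the bowl stands in the middle of it.
- cube0_center (a point): centre of a wooden cube bead, 24 mm edges, in the bowl. The two cube beads start side by side in the middle of the bowl's floor.
- cube1_center (a point): centre of the other cube bead, exactly like the first
- ball0_center (a point): centre of a round wooden bead, a ball 26 mm across, in the bowl (one of four alike, same pale wood as the cubes)
- ball1_center (a point): centre of a round wooden bead, a ball 26 mm across, in the bowl (one of four alike, same pale wood as the cubes)
- ball2_center (a point): centre of a round wooden bead, a ball 26 mm across, in the bowl (one of four alike, same pale wood as the cubes)
- ball3_center (a point): centre of a round wooden bead, a ball 26 mm across, in the bowl (one of four alike, same pale wood as the cubes)
- pot: square dark-wood pen pot, fixed to the desk; 50 mm square outside, 40 mm square inside, 80 mm high, inner floor 5 mm above the desk. Origin: centre of the underside; x and y along its sides. It holds only the stick.
- stick: pale wooden stirring stick, round, 170 mm long, 13 mm thick, with a thicker foot 16 mm across over its last 18 mm; loose, about 35 g. It leans in the pot about 27 degrees from upright, foot in one corner, shaft against the rim in the corner diagonally across. Origin: the middle of the foot's end face; z points along the stick from the foot to the handle end.
- stick_tip (a point): the middle of the stick's foot end face (the same point as the stick's origin)
- stick_grip (a point): a point on the stick's axis 125 mm from the foot end and 45 mm from the handle end, a good place to grip; z along the stick towards the handle end
- paperweight: bystander: brass domed paperweight, 48 mm across, 32 mm high; origin: centre of the underside
- pawn: bystander: dark wooden game pawn, 32 mm across, 62 mm high; origin: centre of the underside
- jar: bystander: small glass ink jar with black cap, 48 mm across, 55 mm high; origin: centre of the underside
- mug: bystander: blue mug, 80 mm across, 92 mm high, handle towards its +y; origin: centre of the underside
- magnifier: bystander: magnifying glass lying flat, lens ring 72 mm across, 8 mm thick, 100 mm handle along its +x; origin: under the lens centre

How it is judged:
By the outcome, as a careful person would: the job done as asked, in the order asked, and still so for the second after the job is handed in, with the robot touching nothing.
It also fails if it takes over 72 s, if anything falls off the work surface, if the arm or the gripper's body presses on something with over 40 N, if the wrist force passes 120 N, or if a joint passes its speed limit or range.

## Working session

There is one attempt and no reset: what is moved stays moved. The work goes in short steps, Python scripts to look and compute and a tool call to move; the robot and the scene stay as the last step left them, time stands still between calls to the robot, and variables do not carry over. Pictures are saved under pics/ and viewed, at most 10 in all, crops included, and the job is handed in when it is done.

Besides the shell and the picture viewer there is one more tool, called after ">>>" as name(argument=value, ...) on one line, values as JSON. send_rows: Moves the arm, as the interface text tells. Scaled input: -1 to 1 covers 30 cm each way for a shift and 2 pi rad each way for a turn. Its arguments: {"type":"object","properties":{"rows":{"type":"string"},"jaw":{"type":"number"},"force":{"type":"number"}},"required":["rows"]}

```bash
ls; mkdir -p pics; cat > h.py <<'E'
import numpy as np, cv2
from plant import sensors, eyes, finish_job
from scipy.spatial.transform import Rotation as R
def cloud(n):
    im,d=eyes.snapshot(n); c=eyes.calibration(n); f=240/np.tan(np.radians(c["fov_y"])/2)
    v,u=np.mgrid[:480,:640]; T=np.array(c["world_from_camera"])
    P=np.stack([(u-c["cx"])/f*d,(v-c["cy"])/f*d,d],-1)@T[:3,:3].T+T[:3,3]
    P[d==0]=np.nan
    return im,P
def save(im,n): cv2.imwrite("pics/"+n,im[...,::-1])
E
python3 - <<'E'
from h import *
for n in("scene","top"):
    im,P=cloud(n); save(im,n+"0.png"); np.save(n+"P.npy",P); print(eyes.calibration(n))
print(sensors.get_state())
E
```

```text
pics
{'fov_y': 54.21339538891834, 'cx': 323.27630721369076, 'cy': 236.9848658942605, 'world_from_camera': array([[ 0.12860919,  0.69751369, -0.70493569,  1.2097402 ],
       [ 0.99156941, -0.10177509,  0.0801994 , -0.08672716],
       [-0.01580471, -0.70930705, -0.70472244,  0.74921083],
       [ 0.        ,  0.        ,  0.        ,  1.        ]])}
{'fov_y': 52.876322812260256, 'cx': 321.46413750442576, 'cy': 240.36971051961575, 'world_from_camera': array([[ 0.00760754, -0.98125248,  0.19257648,  0.31467104],
       [-0.99988004, -0.00486602,  0.01470495,  0.00132144],
       [-0.01349219, -0.19266525, -0.98117178,  1.30325077],
       [ 0.        ,  0.        ,  0.        ,  1.        ]])}
{'clock': 0.1, 'q': array([ 1.30080187,  0.68988565, -0.19451536,  1.5662088 ,  0.15728706,
        0.90248946, -0.2151139 ]), 'qd': array([-0.001247  , -0.00118321,  0.00055183, -0.00134998,  0.00171089,
       -0.00014834, -0.00016229]), 'joint_torque': array([-3.42938780e-03, -5.28503287e+01, -1.27163529e+00, -1.53836167e+01,
       -5.26038744e-02,  2.02455311e-03,  6.17616797e-05]), 'tool_pos': array([ 0.18676049, -0.59586898,  0.23800745]), 'eef_rot': array([ 9.88481914e-01,  1.51336919e-01, -1.74769541e-04, -7.82046482e-04]), 'contact_force': array([ 0.03797436, -0.74265671, -1.00444344]), 'moment': array([ 0.00560227,  0.01617844, -0.01637512]), 'finger_force': 0.0, 'opening': 1.0054480715424317}
```

View pics/scene0.png

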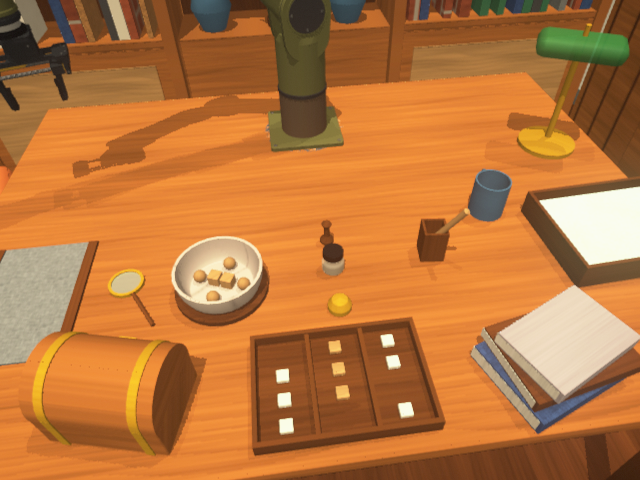

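View pics/top0.png

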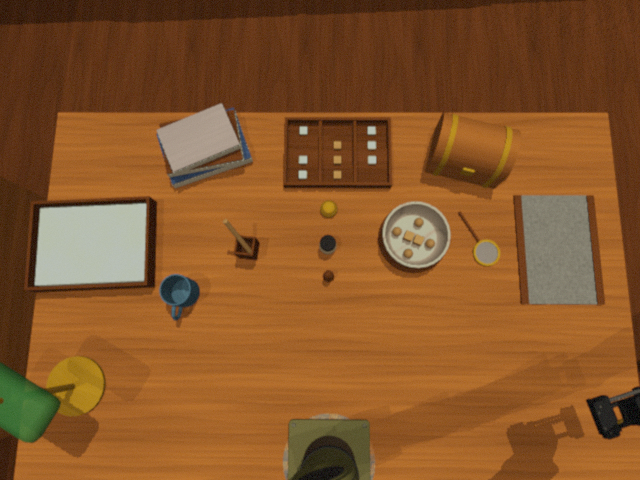

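The scene view shows the bowl at about (219,277), the pot at (433,240) with the stick leaning to (465,213), and the mug at (490,195). The top view shows the bowl at (416,236), the cubes at (409,236) and (418,240), the balls at (397,231), (418,222), (430,243) and (407,254), the pot at (247,248), and the handle end at (226,222).

```bash
cat > m1.py <<'E'
from h import *
from scipy.optimize import least_squares
S,T=np.load("sceneP.npy"),np.load("topP.npy")
for n,P in(("scene",S),("top",T)):
    Z=P[...,2]
    print(n,"desk z",np.nanmedian(Z[(P[...,0]>.4)&(P[...,0]<.6)&(abs(P[...,1])<.05)]))
    # bowl rim
    im=cv2.imread(f"pics/{n}0.png")[...,::-1].astype(int)
    c=(400,550,200,280) if 0 else None
    m=(abs(P[...,0]-.56)<.15)&(abs(P[...,1]+.23)<.15)&(Z>.0605)&(Z<.08)
    p=P[m]; r=least_squares(lambda q:np.hypot(p[:,0]-q[0],p[:,1]-q[1])-q[2],[.56,-.23,.085],loss="soft_l1",f_scale=.003).x
    print("rim",r,len(p),np.percentile(p[:,2],[5,50,95]))
    # pot/stick
    m=(Z>.09)&(abs(P[...,0]-.55)<.12)&(abs(P[...,1]-.22)<.13); 
    p=P[m]; print("stick pts",len(p))
    if len(p): print(p[p[:,2].argsort()][::max(1,len(p)//12)].round(3))
    m=(abs(Z-.08)<.006)&(abs(P[...,0]-.55)<.1)&(abs(P[...,1]-.22)<.1);p=P[m];print("pot top",len(p),p.min(0),p.max(0),np.median(p,0))
    # beads: warm colour inside bowl
    d=np.hypot(P[...,0]-r[0],P[...,1]-r[1])
    m=((d<.068)&(im[...,0]-im[...,2]>60)&(Z>.018)&(Z<.05)).astype(np.uint8)
    k,L,st,ce=cv2.connectedComponentsWithStats(m)
    for i in range(1,k):
        if st[i,4]>8: q=P[L==i]; print("bead",ce[i].round(1),st[i,4],np.median(q,0).round(4),"rel",((q.min(0)+q.max(0))/2-[*r[:2],0]).round(3), q[:,2].max().round(4))
E
python3 m1.py; python3 - <<'E'
import cv2
a=cv2.imread("pics/top0.png")[200:280,210:290];b=cv2.imread("pics/top0.png")[196:276,376:456]
c=cv2.imread("pics/scene0.png")[190:270,400:500];d=cv2.imread("pics/scene0.png")[230:310,170:270]
r=lambda x:cv2.resize(x,(400,300),interpolation=2)
cv2.imwrite("pics/crop0.png",cv2.vconcat([cv2.hconcat([r(a),r(b)]),cv2.hconcat([r(c),r(d)])]))
E
```

```text
scene desk z 0.00013746595882485613
rim [ 0.57672295 -0.22514602  0.08481144] 806 [0.06090959 0.06289839 0.06482459]
stick pts 202
[[0.563 0.232 0.09 ]
 [0.567 0.236 0.097]
 [0.564 0.234 0.102]
 [0.571 0.249 0.11 ]
 [0.577 0.24  0.116]
 [0.578 0.244 0.122]
 [0.579 0.247 0.128]
 [0.583 0.252 0.134]
 [0.584 0.25  0.14 ]
 [0.584 0.25  0.145]
 [0.586 0.252 0.151]
 [0.588 0.256 0.155]
 [0.588 0.253 0.158]]
pot top 254 [0.51198184 0.19462825 0.07400876] [0.56923176 0.2497394  0.08480424] [0.55085903 0.22006466 0.07881807]
bead [229.3 262.1] 120 [ 0.5371 -0.2071  0.0324] rel [-0.044  0.017  0.028] 0.0386
bead [215.6 276.9] 499 [ 0.5732 -0.2322  0.0332] rel [-0.005 -0.012  0.028] 0.039
bead [243.  282.5] 124 [ 0.5964 -0.1791  0.0326] rel [0.018 0.045 0.03 ] 0.0389
bead [212.7 295.2] 122 [ 0.6215 -0.2375  0.0326] rel [ 0.042 -0.014  0.03 ] 0.0383
top desk z 4.837330062845702e-05
rim [ 0.57619076 -0.22747994  0.08458573] 492 [0.06095997 0.06387069 0.06759554]
stick pts 125
[[0.558 0.226 0.09 ]
 [0.559 0.23  0.098]
 [0.563 0.232 0.102]
 [0.564 0.233 0.11 ]
 [0.565 0.242 0.117]
 [0.569 0.239 0.122]
 [0.57  0.242 0.13 ]
 [0.571 0.241 0.136]
 [0.578 0.245 0.141]
 [0.579 0.254 0.148]
 [0.59  0.253 0.153]
 [0.587 0.26  0.157]
 [0.581 0.256 0.161]]
pot top 165 [0.51526874 0.19168023 0.07405383] [0.5681369  0.24528396 0.08598681] [0.54407477 0.22071545 0.07891382]
bead [418.5 221.5] 52 [ 0.6165 -0.2404  0.035 ] rel [ 0.041 -0.013  0.035] 0.0411
bead [396.6 230.7] 54 [ 0.5905 -0.1815  0.0349] rel [0.016 0.046 0.034] 0.0402
bead [413.5 237.4] 166 [ 0.5729 -0.2268  0.0356] rel [-0.003  0.002  0.032] 0.0422
bead [429.9 242.6] 58 [ 0.5587 -0.2689  0.0344] rel [-0.017 -0.042  0.034] 0.043
bead [408.  252.8] 57 [ 0.5305 -0.2099  0.035 ] rel [-0.045  0.017  0.034] 0.0411
```

View pics/crop0.png

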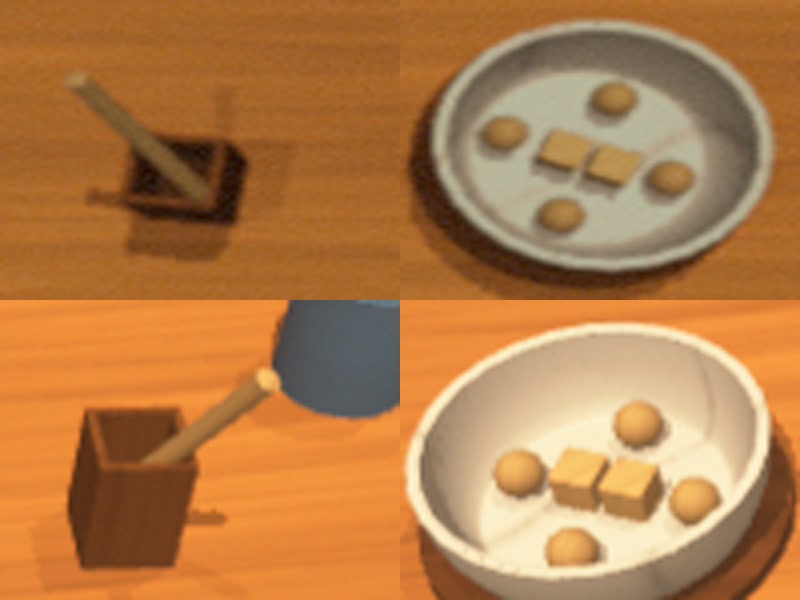

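The crops show the stick leaning to the pot's +x+y corner, with its foot in the opposite one. The cubes touch in the middle of the bowl, and the four balls sit at about 47 mm radius.

```bash
cat >> h.py <<'E'
from scipy.optimize import least_squares
def axis(p,d0):
    """cylinder axis fit r=6.5mm; returns point at mean z, unit dir"""
    z0=p[:,2].mean(); m=p.mean(0)
    def f(q):
        d=np.array([q[2],q[3],1]);d/=np.linalg.norm(d)
        return np.linalg.norm(np.cross(p-[q[0],q[1],z0],d),axis=1)-.0065
    q=least_squares(f,[m[0],m[1],*d0],loss="soft_l1",f_scale=.0015)
    d=np.array([q.x[2],q.x[3],1]);d/=np.linalg.norm(d)
    return np.array([q.x[0],q.x[1],z0]),d,np.median(abs(q.fun))
E
python3 - <<'E'
from h import *
L=[]
for n in("scene","top"):
    P=np.load(n+"P.npy");Z=P[...,2]
    m=(Z>.09)&(abs(P[...,0]-.57)<.06)&(abs(P[...,1]-.24)<.05);p=P[m];L.append(p)
    print(n,axis(p,[.37,.33]),p[:,2].max())
o,d,e=axis(np.vstack(L),[.37,.33]);print(o,d,e,np.degrees(np.arccos(d[2])),np.degrees(np.arctan2(d[1],d[0])))
for z in(.005,.08,.119,.123): print(z,o+d*(z-o[2])/d[2])
s=sensors.get_state(); M=R.from_quat(s["eef_rot"]).as_matrix();print(M.round(4),s["tool_pos"])
mug=np.load("topP.npy");m=(abs(mug[...,2]-.09)<.006)&(abs(mug[...,0]-.47)<.1)&(abs(mug[...,1]-.37)<.1);print(np.nanmedian(mug[m],0))
E
```

```text
scene (array([0.57668137, 0.24759985, 0.12822962]), array([0.22074399, 0.39868609, 0.89012442]), np.float64(0.001541074245318528)) 0.15999014908269948
top (array([0.57651329, 0.24661137, 0.12961438]), array([0.34273125, 0.28339159, 0.89566986]), np.float64(0.0009590967179652502)) 0.16254412099867266
[0.57448126 0.24867665 0.12875634] [0.35434139 0.27645393 0.89331708] 0.0009809780962070796 26.706924440693612 37.96103164913739
0.005 [0.52539232 0.2103779  0.005     ]
0.08 [0.55514167 0.23358808 0.08      ]
0.119 [0.57061133 0.24565737 0.119     ]
0.123 [0.57219796 0.24689524 0.123     ]
[[ 9.542e-01  2.992e-01 -6.000e-04]
 [ 2.992e-01 -9.542e-01  1.500e-03]
 [-1.000e-04 -1.600e-03 -1.000e+00]] [ 0.18676049 -0.59586898  0.23800745]
[0.42574022 0.38901119 0.08992702]
```

>>> send_rows(rows="0.967 -0.667 0 -0.063;0.967 -0.667 0 -0.063;0.967 -0.667 0 -0.063;0.967 -0.667 0 -0.063;0.967 -0.667 0 -0.063;0.967 -0.667 0 -0.063;0.967 -0.667 0 -0.063;0.967 -0.667 0 -0.063;0.967 -0.667 0 -0.063;0.967 -0.667 0 -0.063", jaw=-1)

```text
clock: 0.93
tool_pos: [0.408, -0.3131, 0.2389]
eef_rot: [0.938, 0.347, 0.002, -0.001]
contact_force: [-0.3, -0.6, -1.0]
opening: 1.001
finger_force: 0.0
```

```bash
cat >> h.py <<'E'
def go(*w):
    """print normalised shifts from present pose to world TCP targets"""
    s=sensors.get_state(); M=R.from_quat(s["eef_rot"]).as_matrix()
    print(s["clock"],s["tool_pos"].round(4),"xhead",np.degrees(np.arctan2(M[1,0],M[0,0])).round(2),"F",s["contact_force"].round(1),"open",round(s["opening"],3))
    for t in w: print(((np.array(t)-s["tool_pos"])@M/.3).round(3), t)
E
python3 -c "
from h import *
go((.53,0,.239),(.572,.2467,.239))"
```

```text
0.9333 [ 0.408  -0.3131  0.2389] xhead 40.66 F [-0.3 -0.6 -1. ] open 1.001
[ 0.989 -0.527  0.004] (0.53, 0, 0.239)
[ 1.631 -1.059  0.006] (0.572, 0.2467, 0.239)
```

>>> send_rows(rows="0.989 -0.527 0 0;0.989 -0.527 0 0;0.989 -0.527 0 0;0.989 -0.527 0 0;0.989 -0.527 0 0;0.989 -0.527 0 0;0.989 -0.527 0 0;0.989 -0.527 0 0;0.989 -0.527 0 0;0.989 -0.527 0 0")

```text
clock: 1.77
tool_pos: [0.5298, -0.0039, 0.2384]
eef_rot: [0.939, 0.345, 0.0, -0.0]
contact_force: [-0.4, -0.1, 0.3]
opening: 1.002
finger_force: 0.0
```

```bash
python3 -c "
from h import *
go((.572,.2467,.239),(.572,.2467,.106))"
```

```text
1.7667 [ 0.5298 -0.0039  0.2384] xhead 40.39 F [-0.4 -0.1  0.3] open 1.002
[ 0.648 -0.545 -0.001] (0.572, 0.2467, 0.239)
[ 0.648 -0.545  0.442] (0.572, 0.2467, 0.106)
```

>>> send_rows(rows="0.64 -0.537 0 0;0.64 -0.537 0 0;0.64 -0.537 0 0;0.64 -0.537 0 0;0.64 -0.537 0 0;0.64 -0.537 0 0;0.64 -0.537 0 0;0.64 -0.537 0 0;0.64 -0.537 0 0;0.64 -0.537 0 0")

```text
clock: 2.6
tool_pos: [0.5728, 0.2361, 0.2384]
eef_rot: [0.94, 0.341, -0.001, 0.001]
contact_force: [-0.2, -0.6, -0.6]
opening: 1.0
finger_force: 0.0
```

```bash
python3 -c "
from h import *
go((.572,.2467,.105))"
```

```text
2.6 [0.5728 0.2361 0.2384] xhead 39.82 F [-0.2 -0.6 -0.6] open 1.0
[ 0.022 -0.03   0.444] (0.572, 0.2467, 0.105)
```

>>> send_rows(rows="0 0 0.1 0;0 0 0.1 0;0 0 0.1 0")

```text
clock: 2.85
tool_pos: [0.5716, 0.2373, 0.2078]
eef_rot: [0.94, 0.341, -0.002, 0.001]
contact_force: [-0.7, -0.4, 0.1]
opening: 1.0
finger_force: 0.0
```

```bash
python3 -c "
from h import *
go((.572,.2467,.105))"
```

```text
2.85 [0.5716 0.2373 0.2078] xhead 39.93 F [-0.7 -0.4  0.1] open 1.0
[ 0.023 -0.023  0.343] (0.572, 0.2467, 0.105)
```

>>> send_rows(rows="0.023 -0.023 0 0;0.023 -0.023 0.343 0;0.023 -0.023 0.343 0;0.023 -0.023 0.343 0;0.023 -0.023 0.343 0;0.023 -0.023 0.343 0")

```text
clock: 3.35
tool_pos: [0.5735, 0.2505, 0.1063]
eef_rot: [0.939, 0.343, 0.0, -0.0]
contact_force: [0.3, 0.5, 0.4]
opening: 0.999
finger_force: 0.0
```

```bash
python3 -c "
from h import *
go((.572,.2467,.105))
im,P=cloud('scene');a=im[150:290,380:540];im2,P=cloud('top');b=im2[180:300,180:317]
save(cv2.hconcat([cv2.resize(a,(400,350)),cv2.resize(b,(400,350))]),'grip.png')"
```

```text
3.35 [0.5735 0.2505 0.1063] xhead 40.09 F [0.3 0.5 0.4] open 0.999
[-0.012  0.007  0.004] (0.572, 0.2467, 0.105)
```

View pics/grip.png

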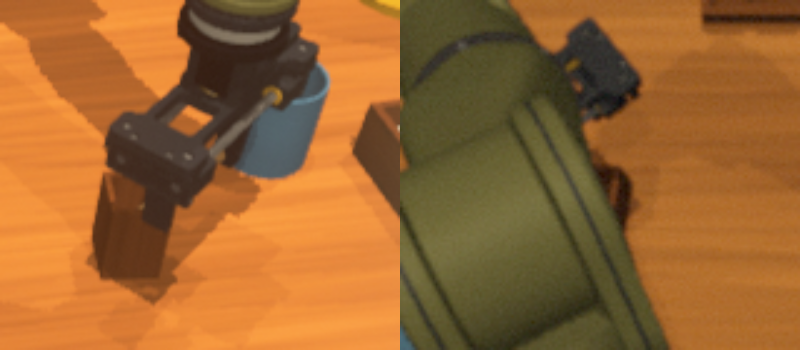

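The gripper straddles the stick above the pot. The stick's handle shows between the fingers in the scene crop at about (245,120), with the mug well behind.

>>> send_rows(rows="-0.01 0.007 0.004 0;-0.01 0.007 0.004 0;-0.01 0.007 0.004 0;-0.01 0.007 0.004 0;-0.01 0.007 0.004 0;-0.01 0.007 0.004 0;-0.01 0.007 0.004 0;-0.01 0.007 0.004 0;-0.01 0.007 0.004 0;-0.01 0.007 0.004 0", jaw=1, force=35)

```text
clock: 4.28
tool_pos: [0.5721, 0.2464, 0.1045]
eef_rot: [0.939, 0.343, -0.0, 0.0]
contact_force: [0.1, -0.2, -0.5]
opening: 0.271
finger_force: 0.0
```

```bash
python3 -c "
from h import *
go((.572,.2467,.105))
print(sensors.get_state()['finger_force'])"
```

```text
4.2833 [0.5721 0.2464 0.1045] xhead 40.09 F [ 0.1 -0.2 -0.5] open 0.271
[ 0.    -0.001 -0.002] (0.572, 0.2467, 0.105)
0.0
```

>>> send_rows(rows="0 0 0 0;0 0 0 0;0 0 0 0;0 0 0 0;0 0 0 0;0 0 0 0", force=50)

```text
clock: 4.78
tool_pos: [0.5721, 0.2464, 0.1046]
eef_rot: [0.939, 0.343, -0.0, 0.0]
contact_force: [0.7, 0.3, 0.2]
opening: 0.129
finger_force: 50.0
```

>>> send_rows(rows="0.02 0 -0.05 0;0.04 0 -0.1 0;0.06 0 -0.15 0;0.08 0 -0.2 0;0.1 0 -0.25 0;0.12 0 -0.3 0;0.12 0 -0.4 0;0.12 0 -0.44 0;0.12 0 -0.44 0;0.12 0 -0.44 0")

```text
clock: 5.62
tool_pos: [0.5997, 0.2696, 0.2367]
eef_rot: [0.939, 0.343, 0.0, 0.0]
contact_force: [0.1, 0.0, -1.0]
opening: 0.132
finger_force: 50.0
```

```bash
cat > st.py <<'E'
from h import *
import sys
def stick():
    s=sensors.get_state(); M=R.from_quat(s["eef_rot"]).as_matrix();g=s["tool_pos"]-.019*M[:,2]
    L=[]
    for n in("scene","top"):
        im,P=cloud(n)
        if len(sys.argv)>1: save(im,n+sys.argv[1])
        q=(P-g)@M  # tool coords from grasp
        with np.errstate(invalid="ignore"):
            m=(abs(q[...,1])<.012)&(q[...,2]>.026)&(q[...,2]<.16)&(abs(q[...,0])<.1)&(P[...,2]>float(sys.argv[2]) if len(sys.argv)>2 else .02)
        L.append(P[m]);print(n,m.sum(),P[m][:,2].min() if m.any() else "")
    p=np.vstack(L); o,d,e=axis(p,[.37,.33]); k=o+d*(g[2]-o[2])/d[2]
    print("n",len(p),"dir",d.round(3),"tilt",np.degrees(np.arccos(d[2])).round(1),"head",np.degrees(np.arctan2(d[1],d[0])).round(1),"res",e)
    print("axis at grasp height minus grasp",(k-g).round(4),"lowest pts",np.sort(p[:,2])[:8].round(4), "g",g.round(4))
    t=(p-k)@d; print("farthest along stick from grasp",np.sort(t)[:6].round(4),[np.percentile(((x-k)@d),2).round(4) for x in L if len(x)])
    print("tip for 128mm rel TCP",(k-.128*d-s["tool_pos"]).round(4))
stick()
go()
E
python3 st.py lift.png
```

```text
Traceback (most recent call last):
  File "st.py", line 18, in <module>
    stick()
    ~~~~~^^
  File "st.py", line 11, in stick
    m=(abs(q[...,1])<.012)&(q[...,2]>.026)&(q[...,2]<.16)&(abs(q[...,0])<.1)&(P[...,2]>float(sys.argv[2]) if len(sys.argv)>2 else .02)
      ~~~~~~~~~~~~~~~~~~~~~~~~~~~~~~~~~~~~~~~~~~~~~~~~~~~~~~~~~~~~~~~~~~~~~~^^~~~~~~~~~~~~~~~~~~~~~~~~~~~~~~~~~~~~~~~~~~~~~~~~~~~~~~~~
TypeError: ufunc 'bitwise_and' not supported for the input types, and the inputs could not be safely coerced to any supported types according to the casting rule ''safe''
```

View pics/scenelift.png

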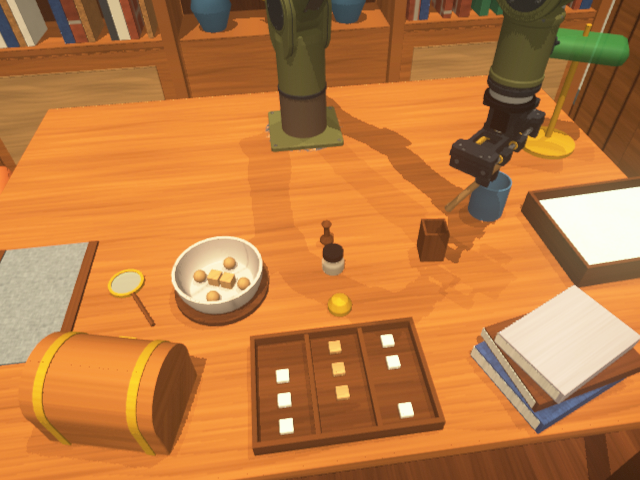

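The stick is out of the pot, held between the fingers, with its foot at about (449,209) in the scene view. The pot at (433,240) is empty.

```bash
sed -i 's/&(P\[...,2\]>float(sys.argv\[2\]) if len(sys.argv)>2 else .02)/\&(P[...,2]>(float(sys.argv[2]) if len(sys.argv)>2 else .02))/' st.py; python3 st.py lift2.png .098
```

```text
scene 288 0.13298619000177025
top 0 
n 288 dir [0.343 0.3   0.89 ] tilt 27.1 head 41.2 res 0.0006009972616878791
axis at grasp height minus grasp [-0.0006  0.0025  0.    ] lowest pts [0.133  0.1335 0.1375 0.1384 0.1388 0.1396 0.1402 0.1415] g [0.5991 0.2692 0.2546]
farthest along stick from grasp [-0.1337 -0.1329 -0.1297 -0.1296 -0.129  -0.1289] [np.float64(-0.1287)]
tip for 128mm rel TCP [-0.0445 -0.0359 -0.0949]
5.7667 [0.5987 0.269  0.2349] xhead 40.1 F [-0.3 -0.1 -1. ] open 0.13
```

```bash
python3 -c "
from h import *
go((.593,.04,.235),(.587,-.196,.235))"
```

```text
5.7667 [0.5987 0.269  0.2349] xhead 40.1 F [-0.3 -0.1 -1. ] open 0.13
[-0.506  0.572  0.001] (0.593, 0.04, 0.235)
[-1.028  1.161  0.002] (0.587, -0.196, 0.235)
```

>>> send_rows(rows="-0.07 0.08 0 0;-0.15 0.17 0 0;-0.24 0.27 0 0;-0.33 0.37 0 0;-0.42 0.47 0 0;-0.51 0.58 0 0;-0.6 0.68 0 0;-0.69 0.78 0 0;-0.76 0.86 0 0;-0.8 0.91 0 0")

```text
clock: 6.6
tool_pos: [0.5901, -0.0998, 0.2352]
eef_rot: [0.94, 0.34, -0.002, 0.001]
contact_force: [-0.3, 0.2, 0.2]
opening: 0.132
finger_force: 50.0
```

```bash
python3 -c "
from h import *
go((.587,-.196,.235),(.587,-.196,.175))"
```

```text
6.6 [ 0.5901 -0.0998  0.2352] xhead 39.75 F [-0.3  0.2  0.2] open 0.132
[-0.213  0.24   0.002] (0.587, -0.196, 0.235)
[-0.212  0.24   0.202] (0.587, -0.196, 0.175)
```

>>> send_rows(rows="-0.07 0.08 0 0;-0.14 0.16 0 0;-0.2 0.23 0.02 0;-0.212 0.24 0.1 0;-0.212 0.24 0.2 0;-0.212 0.24 0.2 0;-0.212 0.24 0.2 0;-0.212 0.24 0.2 0")

```text
clock: 7.27
tool_pos: [0.5901, -0.1891, 0.1771]
eef_rot: [0.939, 0.343, 0.0, -0.0]
contact_force: [0.0, 0.5, 0.5]
opening: 0.131
finger_force: 50.0
```

```bash
python3 st.py bowl.png .066;python3 -c "
from h import *
go((.587,-.196,.125),(.587,-.196,.112))
a=cv2.imread('pics/scenebowl.png')[200:320,140:300];b=cv2.imread('pics/topbowl.png')[180:300,340:500]
cv2.imwrite('pics/bowlc.png',cv2.hconcat([cv2.resize(a,(400,300)),cv2.resize(b,(400,300))]))"
```

```text
scene 143 0.07534530858396593
top 88 0.06627986548235598
n 231 dir [0.33  0.298 0.896] tilt 26.4 head 42.0 res 0.0008152906873048283
axis at grasp height minus grasp [-0.0012  0.002   0.    ] lowest pts [0.0663 0.0753 0.0783 0.0789 0.08   0.0804 0.0805 0.0809] g [ 0.5901 -0.1891  0.1961]
farthest along stick from grasp [-0.1315 -0.1297 -0.1291 -0.1282 -0.1279 -0.1278] [np.float64(-0.1283), np.float64(-0.1256)]
tip for 128mm rel TCP [-0.0434 -0.0361 -0.0956]
7.3667 [ 0.5908 -0.1893  0.1782] xhead 40.15 F [0.5 0.1 0.4] open 0.131
7.3667 [ 0.5908 -0.1893  0.1782] xhead 40.15 F [0.5 0.1 0.4] open 0.131
[-0.024  0.009  0.177] (0.587, -0.196, 0.125)
[-0.025  0.008  0.221] (0.587, -0.196, 0.112)
```

View pics/bowlc.png

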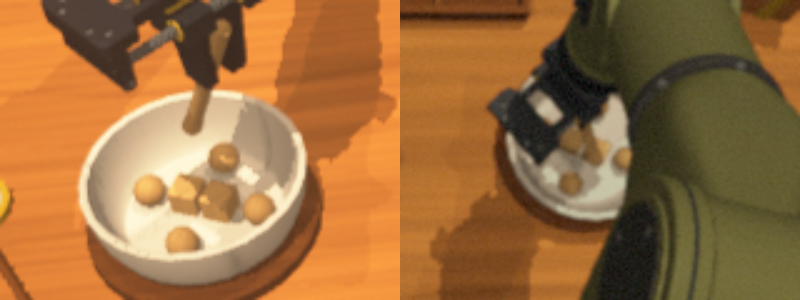

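The foot hangs over the near side of the bowl, at about (193,128) in the left crop. The beads are undisturbed and the landing spot is clear.

>>> send_rows(rows="-0.025 0.008 0 0;-0.025 0.008 0.05 0;-0.025 0.008 0.1 0;-0.025 0.008 0.15 0;-0.025 0.008 0.19 0;-0.025 0.008 0.205 0;-0.025 0.008 0.205 0;-0.025 0.008 0.205 0")

```text
clock: 8.03
tool_pos: [0.5858, -0.1967, 0.1157]
eef_rot: [0.939, 0.343, 0.0, 0.0]
contact_force: [0.3, -0.5, -0.3]
opening: 0.132
finger_force: 50.0
```

```bash
python3 -c "
from h import *
go((.587,-.196,.112),(.587,-.196,.110))"
```

```text
8.0333 [ 0.5858 -0.1967  0.1157] xhead 40.09 F [ 0.3 -0.5 -0.3] open 0.132
[0.005 0.001 0.012] (0.587, -0.196, 0.112)
[0.005 0.001 0.019] (0.587, -0.196, 0.11)
```

>>> send_rows(rows="0.004 0 0.004 0;0.004 0 0.008 0;0.004 0 0.012 0;0.004 0 0.012 0")

```text
clock: 8.37
tool_pos: [0.5865, -0.1957, 0.1117]
eef_rot: [0.939, 0.343, 0.0, 0.0]
contact_force: [0.9, -0.4, -0.3]
opening: 0.133
finger_force: 50.0
```

>>> send_rows(rows="0 0 0.003 0;0 0 0.003 0;0 0 0.003 0")

```text
clock: 8.62
tool_pos: [0.5871, -0.1955, 0.1111]
eef_rot: [0.939, 0.343, 0.001, 0.0]
contact_force: [0.8, 0.8, 2.2]
opening: 0.137
finger_force: 50.0
```

```bash
cat > circ.py <<'E'
import numpy as np,sys
# args: start angle deg, radius, centre dx dy known implicitly; prints 3 calls of 10 rows of 12 deg clockwise
a0,r=map(float,sys.argv[1:3]); h=np.radians(40.1)
M=np.array([[np.cos(h),np.sin(h)],[np.sin(h),-np.cos(h)]])
for k in range(3):
    s=np.radians(a0-120*k); a=s-np.radians(12*np.arange(1,11))
    w=r*np.stack([np.cos(a)-np.cos(s),np.sin(a)-np.sin(s)],1)@M.T/300
    print(";".join(f"{x:.3f} {y:.3f} 0 0" for x,y in w))
E
python3 circ.py 186.5 31
```

```text
0.014 -0.017 0 0;0.031 -0.030 0 0;0.050 -0.040 0 0;0.071 -0.045 0 0;0.093 -0.046 0 0;0.114 -0.042 0 0;0.134 -0.034 0 0;0.152 -0.022 0 0;0.167 -0.007 0 0;0.179 0.011 0 0
0.008 0.020 0 0;0.011 0.042 0 0;0.009 0.063 0 0;0.004 0.084 0 0;-0.006 0.103 0 0;-0.020 0.120 0 0;-0.037 0.133 0 0;-0.057 0.143 0 0;-0.077 0.148 0 0;-0.099 0.149 0 0
-0.021 -0.004 0 0;-0.041 -0.012 0 0;-0.059 -0.024 0 0;-0.074 -0.039 0 0;-0.086 -0.057 0 0;-0.094 -0.077 0 0;-0.097 -0.099 0 0;-0.095 -0.120 0 0;-0.090 -0.141 0 0;-0.080 -0.160 0 0
```

>>> send_rows(rows="0.014 -0.017 0 0;0.031 -0.030 0 0;0.050 -0.040 0 0;0.071 -0.045 0 0;0.093 -0.046 0 0;0.114 -0.042 0 0;0.134 -0.034 0 0;0.152 -0.022 0 0;0.167 -0.007 0 0;0.179 0.011 0 0")

```text
clock: 9.45
tool_pos: [0.6303, -0.1634, 0.1105]
eef_rot: [0.939, 0.343, 0.0, -0.0]
contact_force: [-0.1, -0.6, 1.4]
opening: 0.129
finger_force: 50.0
```

```bash
python3 st.py c1.png .066
```

```text
scene 21 0.06746425811607215
top 25 0.06769370559673882
n 46 dir [0.349 0.242 0.905] tilt 25.2 head 34.7 res 0.0008662834001068134
axis at grasp height minus grasp [-0.0007 -0.0023  0.    ] lowest pts [0.0675 0.0677 0.0682 0.0687 0.0691 0.0695 0.0707 0.0709] g [ 0.6303 -0.1634  0.1295]
farthest along stick from grasp [-0.0711 -0.0689 -0.068  -0.0675 -0.0667 -0.0667] [np.float64(-0.068), np.float64(-0.0696)]
tip for 128mm rel TCP [-0.0454 -0.0333 -0.0969]
9.55 [ 0.6312 -0.1642  0.1108] xhead 40.05 F [-0.   0.4  1.6] open 0.129
```

>>> send_rows(rows="0.008 0.020 0 0;0.011 0.042 0 0;0.009 0.063 0 0;0.004 0.084 0 0;-0.006 0.103 0 0;-0.020 0.120 0 0;-0.037 0.133 0 0;-0.057 0.143 0 0;-0.077 0.148 0 0;-0.099 0.149 0 0")

```text
clock: 10.38
tool_pos: [0.6422, -0.204, 0.1146]
eef_rot: [0.939, 0.344, 0.009, -0.006]
contact_force: [2.5, 22.5, 24.2]
opening: 0.137
finger_force: 53.5
```

>>> send_rows(rows="-0.021 -0.004 0 0;-0.041 -0.012 0 0;-0.059 -0.024 0 0;-0.074 -0.039 0 0;-0.086 -0.057 0 0;-0.094 -0.077 0 0;-0.097 -0.099 0 0;-0.095 -0.120 0 0;-0.090 -0.141 0 0;-0.080 -0.160 0 0")

```text
clock: 11.22
tool_pos: [0.6017, -0.2025, 0.1189]
eef_rot: [0.939, 0.343, 0.015, 0.012]
contact_force: [12.4, -7.3, 16.1]
opening: 0.141
finger_force: 50.4
```

```bash
cat > look.py <<'E'
from h import *
import sys
n=sys.argv[1]
a,P=cloud("scene");b,Q=cloud("top");np.savez("c.npz",P=P,Q=Q,a=a,b=b)
save(cv2.hconcat([cv2.resize(a[215:335,140:300],(400,300),interpolation=2),cv2.resize(b[180:300,340:500],(400,300),interpolation=2)]),n)
go()
E
python3 look.py t1.png
```

```text
11.3167 [ 0.6006 -0.2006  0.1185] xhead 40.18 F [10.1 -3.7 23.9] open 0.137
```

View pics/t1.png

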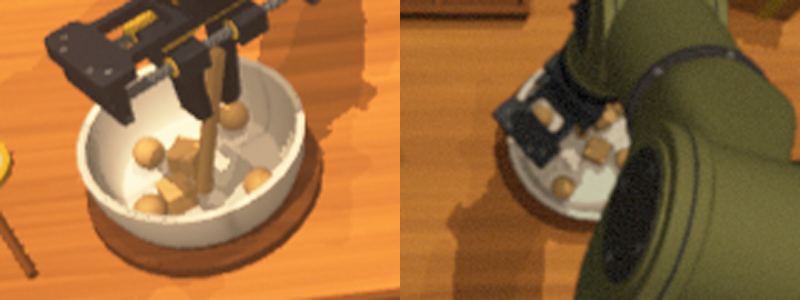

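Partway round, the foot jammed against a cube and a ball on the far side. The stick has turned nearly upright in the grip: its foot is at about (203,190) in the left crop. I'll measure the stick and the beads before going on.

```bash
cat > beads.py <<'E'
from h import *
d=np.load("c.npz"); C=np.array([.5765,-.2263])
for n,P,im in(("scene",d["P"],d["a"]),("top",d["Q"],d["b"])):
    im=im.astype(int);Z=P[...,2]; r=np.hypot(P[...,0]-C[0],P[...,1]-C[1])
    with np.errstate(invalid="ignore"): m=((r<.07)&(im[...,0]-im[...,2]>50)&(Z>.016)&(Z<.045)).astype(np.uint8)
    k,L,st,ce=cv2.connectedComponentsWithStats(m,connectivity=4)
    for i in range(1,k):
        if st[i,4]>10: q=P[L==i]; t=q[q[:,2]>q[:,2].max()-.006]; print(n,ce[i].round(0),st[i,4],"rel mid mm",((q.min(0)+q.max(0))[:2]/2-C).round(3)*1e3,"top",(t.mean(0)[:2]-C).round(3)*1e3,"zmax",q[:,2].max().round(3))
E
python3 st.py j.png .045; python3 beads.py; python3 - <<'E'
import cv2
a=cv2.imread("pics/scenej.png")[230:310,160:280]
cv2.imwrite("pics/j2.png",cv2.resize(a,(780,520),interpolation=2))
E
```

```text
scene 224 0.04524390298332859
top 21 0.045044055151026496
n 245 dir [0.335 0.333 0.882] tilt 28.2 head 44.8 res 0.015195846205102309
axis at grasp height minus grasp [0.0347 0.0255 0.    ] lowest pts [0.045  0.0452 0.0453 0.0455 0.0455 0.0456 0.0458 0.0458] g [ 0.6    -0.2004  0.1375]
farthest along stick from grasp [-0.1087 -0.1082 -0.1081 -0.1078 -0.1074 -0.1067] [np.float64(-0.1071), np.float64(-0.0815)]
tip for 128mm rel TCP [-0.0088 -0.0168 -0.0939]
11.4167 [ 0.6001 -0.2005  0.1185] xhead 40.14 F [ 8.5 -2.9 24.8] open 0.134
scene [233. 261.] 118 rel mid mm [-46.  27.] top [-47.  27.] zmax 0.039
scene [208. 284.] 665 rel mid mm [  2. -25.] top [20.  5.] zmax 0.045
scene [253. 272.] 18 rel mid mm [-18.  64.] top [-19.  65.] zmax 0.02
scene [187. 285.] 21 rel mid mm [  2. -67.] top [ -2. -68.] zmax 0.02
scene [242. 286.] 73 rel mid mm [28. 46.] top [29. 47.] zmax 0.04
top [424. 226.] 59 rel mid mm [ 27. -26.] top [ 26. -25.] zmax 0.042
top [397. 225.] 44 rel mid mm [30. 44.] top [30. 45.] zmax 0.042
top [419. 240.] 92 rel mid mm [ -7. -14.] top [ -9. -13.] zmax 0.041
top [428. 242.] 29 rel mid mm [-16. -38.] top [-15. -40.] zmax 0.039
top [405. 254.] 65 rel mid mm [-48.  24.] top [-49.  25.] zmax 0.04
```

View pics/j2.png

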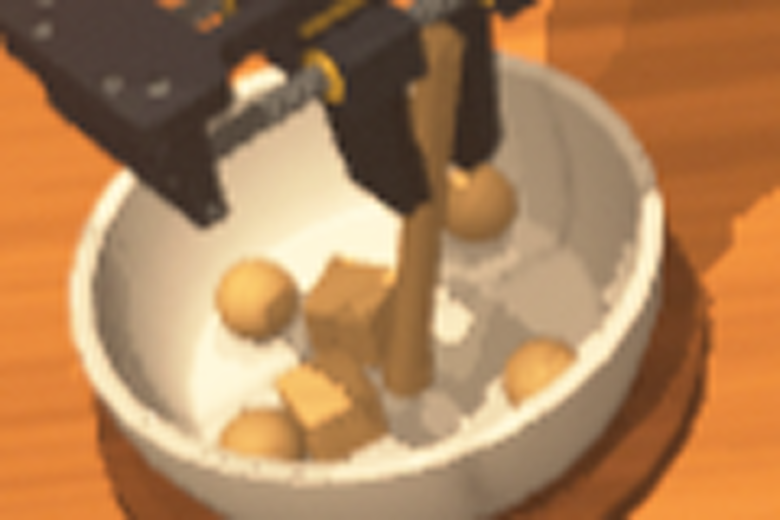

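The left crop now shows the foot at about (222,289) in full-picture scene pixels. Cube A is at (213,278), cube B at (211,291), and balls are wedged beside B against the wall. So the stick, cube, ball and wall had jammed in a chain. A smaller radius of about 22 mm avoids that.

```bash
cat > st2.py <<'E'
from h import *
import sys
def stick2(zlo=.05,grip=.128):
    s=sensors.get_state();M=R.from_quat(s["eef_rot"]).as_matrix();g=s["tool_pos"]-.019*M[:,2]
    im,P=cloud("scene");im=im.astype(int);q=(P-g)@M
    with np.errstate(invalid="ignore"):
        m=(im[...,0]-im[...,2]>45)&(im[...,0]>90)&(abs(q[...,1])<.02)&(abs(q[...,0])<.08)&(P[...,2]>zlo)&(P[...,2]<g[2]+.04)
    k,L,st,ce=cv2.connectedComponentsWithStats(m.astype(np.uint8)); i=1+st[1:,4].argmax(); p=P[L==i]
    o,d,e=axis(p,[.1,.1]); k=o+d*(g[2]-o[2])/d[2]; tip=k-grip*d
    print("n",len(p),p[:,2].min().round(3),p[:,2].max().round(3),"tilt",np.degrees(np.arccos(d[2])).round(1),"head",np.degrees(np.arctan2(d[1],d[0])).round(0),"res",e.round(4),"axis-g mm",((k-g)*1e3).round(1),"low z",(tip[2]-.008*np.hypot(d[0],d[1])).round(4))
    print("tip rel bowl mm",((tip[:2]-[.5765,-.2263])*1e3).round(1),"tip rel TCP",(tip-s["tool_pos"]).round(4))
    return p
if __name__=="__main__":
    stick2(*map(float,sys.argv[1:])); go()
E
python3 st2.py
```

```text
n 264 0.05 0.177 tilt 14.1 head 56.0 res 0.0006 axis-g mm [3.1 4.2 0. ] low z 0.0114
tip rel bowl mm [8.8 4.3] tip rel TCP [-0.0148 -0.0215 -0.1052]
11.4667 [ 0.5999 -0.2005  0.1185] xhead 40.14 F [ 9.2 -3.1 25.2] open 0.136
```

>>> send_rows(rows="0.012 0.014 -0.024 0;0.024 0.028 -0.024 0;0.036 0.042 -0.024 0;0.048 0.056 -0.024 0;0.06 0.07 -0.024 0;0.066 0.077 -0.024 0;0.066 0.077 -0.024 0", force=60)

```text
clock: 12.05
tool_pos: [0.6152, -0.2011, 0.1167]
eef_rot: [0.939, 0.343, -0.002, -0.001]
contact_force: [-3.1, 0.6, 3.7]
opening: 0.127
finger_force: 60.2
```

```bash
python3 look.py t2.png; python3 st2.py; python3 beads.py
```

```text
12.15 [ 0.6153 -0.2012  0.117 ] xhead 40.07 F [-1.6  0.8  2.9] open 0.129
n 219 0.05 0.175 tilt 16.8 head 56.0 res 0.0015 axis-g mm [5.7 3.2 0. ] low z 0.0112
tip rel bowl mm [24.  -2.5] tip rel TCP [-0.0148 -0.0275 -0.1035]
12.2 [ 0.6154 -0.2013  0.1172] xhead 40.07 F [-2.5  0.6  2.5] open 0.124
scene [235. 262.] 64 rel mid mm [-45.  29.] top [-43.  30.] zmax 0.034
scene [209. 284.] 658 rel mid mm [  9. -21.] top [20.  2.] zmax 0.045
scene [253. 272.] 11 rel mid mm [-18.  65.] top [-18.  66.] zmax 0.021
scene [242. 286.] 74 rel mid mm [28. 46.] top [28. 47.] zmax 0.039
top [423. 224.] 141 rel mid mm [ 35. -26.] top [ 32. -26.] zmax 0.042
top [412. 233.] 19 rel mid mm [11.  5.] top [13.  7.] zmax 0.041
top [419. 240.] 90 rel mid mm [ -9. -14.] top [ -9. -14.] zmax 0.044
top [405. 254.] 67 rel mid mm [-49.  24.] top [-48.  23.] zmax 0.041
```

```bash
cat > arc.py <<'E'
import numpy as np,sys
# arc.py x0 y0 r1 sweepdeg rows [dz_mm up] : clockwise from tip (x0,y0) mm rel bowl, radius blending to r1
x0,y0,r1,sw,n=map(float,sys.argv[1:6]); n=int(n); dz=float(sys.argv[6]) if len(sys.argv)>6 else 0
h=np.radians(40.1);M=np.array([[np.cos(h),np.sin(h)],[np.sin(h),-np.cos(h)]])
r0=np.hypot(x0,y0);a0=np.arctan2(y0,x0);t=np.arange(1,n+1)/n
a=a0-np.radians(sw)*t; r=r0+(r1-r0)*np.minimum(1,t*2)
w=np.stack([r*np.cos(a)-x0,r*np.sin(a)-y0],1)
for k in range(0,n,10):
    b=w[k-1] if k else 0*w[0]
    print(";".join(f"{x:.3f} {y:.3f} {-dz/300 if k==0 else 0:.3f} 0" for x,y in (w[k:k+10]-b)@M.T/300))
print("end",w[-1]+[x0,y0])
E
python3 arc.py 24 -2.5 28 70 10
```

```text
-0.006 0.008 0.000 0;-0.013 0.016 0.000 0;-0.021 0.023 0.000 0;-0.031 0.029 0.000 0;-0.041 0.034 0.000 0;-0.053 0.035 0.000 0;-0.064 0.035 0.000 0;-0.075 0.033 0.000 0;-0.086 0.030 0.000 0;-0.097 0.026 0.000 0
end [  6.79900642 -27.16198652]
```

>>> send_rows(rows="-0.006 0.008 0 0;-0.013 0.016 0 0;-0.021 0.023 0 0;-0.031 0.029 0 0;-0.041 0.034 0 0;-0.053 0.035 0 0;-0.064 0.035 0 0;-0.075 0.033 0 0;-0.086 0.03 0 0;-0.097 0.026 0 0")

```text
clock: 13.03
tool_pos: [0.6033, -0.2228, 0.1195]
eef_rot: [0.939, 0.343, 0.005, 0.0]
contact_force: [2.1, 5.5, 8.7]
opening: 0.132
finger_force: 60.9
```

```bash
python3 look.py t3.png; python3 st2.py; python3 beads.py
```

```text
13.1333 [ 0.6013 -0.2244  0.119 ] xhead 40.14 F [0.6 2.6 7.4] open 0.13
n 247 0.05 0.178 tilt 11.4 head 64.0 res 0.0016 axis-g mm [5.6 2.6 0. ] low z 0.011
tip rel bowl mm [ 19.1 -18.2] tip rel TCP [-0.0057 -0.0201 -0.1065]
13.1833 [ 0.6013 -0.2245  0.119 ] xhead 40.13 F [-0.3  3.4  7.2] open 0.129
scene [233. 260.] 131 rel mid mm [-53.  22.] top [-47.  27.] zmax 0.038
scene [205. 284.] 555 rel mid mm [  4. -28.] top [ 28. -23.] zmax 0.045
scene [220. 273.] 22 rel mid mm [-17.  -1.] top [-18.  -1.] zmax 0.036
scene [242. 286.] 74 rel mid mm [29. 46.] top [29. 48.] zmax 0.04
scene [186. 289.] 15 rel mid mm [ 10. -67.] top [  9. -68.] zmax 0.02
top [426. 231.] 23 rel mid mm [ 14. -33.] top [ 14. -34.] zmax 0.042
top [424. 242.] 175 rel mid mm [-10. -30.] top [-17. -28.] zmax 0.043
top [405. 254.] 60 rel mid mm [-49.  24.] top [-49.  24.] zmax 0.041
```

View pics/t3.png

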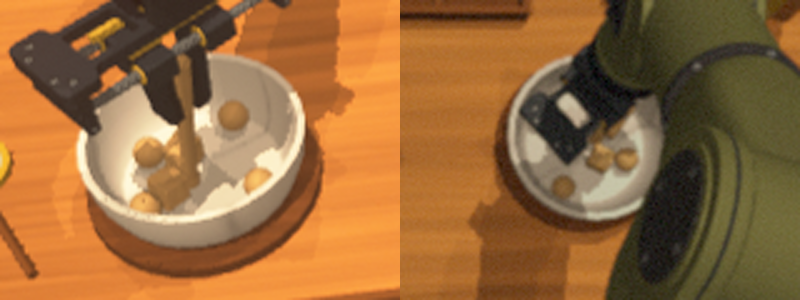

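The foot moved on with little force. It is now at about (188,180) in the left crop, with the cubes to its left and ahead of it.

```bash
python3 arc.py 19 -18 27 80 10 1
```

```text
-0.012 0.001 -0.003 0;-0.024 0.000 -0.003 0;-0.037 -0.002 -0.003 0;-0.048 -0.006 -0.003 0;-0.060 -0.012 -0.003 0;-0.069 -0.019 -0.003 0;-0.078 -0.028 -0.003 0;-0.086 -0.038 -0.003 0;-0.092 -0.049 -0.003 0;-0.096 -0.061 -0.003 0
end [-14.88336932 -22.52743478]
```

>>> send_rows(rows="-0.012 0.001 -0.003 0;-0.024 0 -0.003 0;-0.037 -0.002 -0.003 0;-0.048 -0.006 -0.003 0;-0.06 -0.012 -0.003 0;-0.069 -0.019 -0.003 0;-0.078 -0.028 -0.003 0;-0.086 -0.038 -0.003 0;-0.092 -0.049 -0.003 0;-0.096 -0.061 -0.003 0")

```text
clock: 14.02
tool_pos: [0.5651, -0.2307, 0.1189]
eef_rot: [0.94, 0.343, 0.0, 0.001]
contact_force: [2.2, -0.7, 4.3]
opening: 0.134
finger_force: 59.7
```

```bash
python3 look.py t4.png; python3 st2.py; python3 beads.py
```

```text
14.1167 [ 0.5641 -0.2296  0.1186] xhead 40.1 F [ 2.  -0.   3.7] open 0.128
n 250 0.05 0.177 tilt 11.7 head 64.0 res 0.0016 axis-g mm [5.5 3.6 0. ] low z 0.0107
tip rel bowl mm [-18.4 -22.9] tip rel TCP [-0.006  -0.0197 -0.1063]
14.1667 [ 0.5643 -0.2295  0.1186] xhead 40.1 F [1.2 0.4 4.5] open 0.131
scene [216. 265.] 202 rel mid mm [-44. -10.] top [-21. -17.] zmax 0.045
scene [233. 260.] 139 rel mid mm [-53.  29.] top [-47.  26.] zmax 0.038
scene [201. 284.] 418 rel mid mm [  0. -39.] top [ 14. -36.] zmax 0.039
scene [253. 272.] 18 rel mid mm [-17.  65.] top [-18.  65.] zmax 0.02
scene [242. 286.] 74 rel mid mm [29. 47.] top [29. 46.] zmax 0.039
scene [186. 287.] 13 rel mid mm [  5. -68.] top [  4. -68.] zmax 0.019
top [396. 226.] 69 rel mid mm [29. 43.] top [27. 44.] zmax 0.041
top [433. 245.] 43 rel mid mm [-24. -50.] top [-23. -50.] zmax 0.042
top [420. 253.] 52 rel mid mm [-46. -15.] top [-48. -15.] zmax 0.043
top [402. 256.] 11 rel mid mm [-54.  31.] top [-55.  30.] zmax 0.036
```

```bash
python3 arc.py -18.4 -22.9 27 180 20 0.5
```

```text
-0.001 -0.015 -0.002 0;0.000 -0.030 -0.002 0;0.004 -0.045 -0.002 0;0.010 -0.059 -0.002 0;0.018 -0.071 -0.002 0;0.028 -0.082 -0.002 0;0.039 -0.092 -0.002 0;0.052 -0.099 -0.002 0;0.065 -0.104 -0.002 0;0.079 -0.107 -0.002 0
0.014 -0.002 0.000 0;0.028 -0.001 0.000 0;0.042 0.002 0.000 0;0.055 0.007 0.000 0;0.068 0.014 0.000 0;0.079 0.022 0.000 0;0.088 0.033 0.000 0;0.096 0.045 0.000 0;0.102 0.057 0.000 0;0.106 0.071 0.000 0
end [16.91156262 21.04754261]
```

>>> send_rows(rows="-0.001 -0.015 -0.002 0;0 -0.03 -0.002 0;0.004 -0.045 -0.002 0;0.01 -0.059 -0.002 0;0.018 -0.071 -0.002 0;0.028 -0.082 -0.002 0;0.039 -0.092 -0.002 0;0.052 -0.099 -0.002 0;0.065 -0.104 -0.002 0;0.079 -0.107 -0.002 0")

```text
clock: 15.0
tool_pos: [0.5632, -0.1897, 0.1193]
eef_rot: [0.939, 0.343, 0.0, 0.0]
contact_force: [1.7, -0.5, -0.5]
opening: 0.126
finger_force: 60.3
```

```bash
python3 look.py t5.png; python3 st2.py; python3 beads.py
```

```text
15.1 [ 0.563  -0.1885  0.1191] xhead 40.18 F [3.  0.5 2.3] open 0.131
n 238 0.051 0.178 tilt 12.1 head 67.0 res 0.0015 axis-g mm [5.7 2.8 0. ] low z 0.0113
tip rel bowl mm [-18.2  15.8] tip rel TCP [-0.0047 -0.022  -0.1061]
15.15 [ 0.5629 -0.1889  0.1192] xhead 40.15 F [2.6 0.4 2.3] open 0.125
scene [232. 262.] 274 rel mid mm [-43.  25.] top [-28.  22.] zmax 0.044
scene [200. 284.] 457 rel mid mm [ -2. -42.] top [ 12. -35.] zmax 0.039
scene [242. 285.] 75 rel mid mm [28. 47.] top [28. 47.] zmax 0.039
top [408. 254.] 144 rel mid mm [-49.  19.] top [-48.  20.] zmax 0.043
```

>>> send_rows(rows="0.014 -0.002 0 0;0.028 -0.001 0 0;0.042 0.002 0 0;0.055 0.007 0 0;0.068 0.014 0 0;0.079 0.022 0 0;0.088 0.033 0 0;0.096 0.045 0 0;0.102 0.057 0 0;0.106 0.071 0 0")

```text
clock: 15.98
tool_pos: [0.6012, -0.186, 0.1193]
eef_rot: [0.939, 0.343, 0.0, -0.0]
contact_force: [-0.5, 1.1, -0.2]
opening: 0.127
finger_force: 60.1
```

```bash
python3 look.py t6.png; python3 st2.py; python3 beads.py
```

```text
16.0833 [ 0.6014 -0.1867  0.1193] xhead 40.04 F [0.2 0.1 0.9] open 0.127
n 226 0.051 0.178 tilt 11.9 head 65.0 res 0.0014 axis-g mm [5.9 3.  0. ] low z 0.0114
tip rel bowl mm [19.8 18.6] tip rel TCP [-0.0051 -0.0209 -0.1063]
16.1333 [ 0.6009 -0.1864  0.1193] xhead 40.05 F [ 0.4 -0.6 -1.1] open 0.127
scene [224. 262.] 83 rel mid mm [-49.   9.] top [-45.   7.] zmax 0.038
scene [241. 262.] 99 rel mid mm [-41.  43.] top [-41.  41.] zmax 0.039
scene [201. 284.] 419 rel mid mm [  7. -38.] top [ 12. -35.] zmax 0.04
scene [187. 287.] 37 rel mid mm [  2. -65.] top [  3. -67.] zmax 0.021
scene [232. 281.] 56 rel mid mm [ 9. 25.] top [13. 27.] zmax 0.044
scene [242. 285.] 75 rel mid mm [27. 47.] top [28. 48.] zmax 0.039
top [395. 226.] 37 rel mid mm [31. 48.] top [27. 48.] zmax 0.04
top [423. 231.] 36 rel mid mm [ 16. -25.] top [ 13. -25.] zmax 0.04
top [405. 235.] 20 rel mid mm [ 3. 23.] top [ 6. 25.] zmax 0.045
top [406. 254.] 162 rel mid mm [-47.  23.] top [-48.  20.] zmax 0.043
```

```bash
python3 arc.py 19.8 18.6 27 160 20 -0.5
```

```text
-0.000 0.013 0.002 0;-0.002 0.025 0.002 0;-0.006 0.037 0.002 0;-0.011 0.049 0.002 0;-0.018 0.059 0.002 0;-0.027 0.069 0.002 0;-0.036 0.077 0.002 0;-0.047 0.084 0.002 0;-0.058 0.089 0.002 0;-0.070 0.093 0.002 0
-0.012 0.002 0.000 0;-0.025 0.002 0.000 0;-0.037 0.001 0.000 0;-0.050 -0.003 0.000 0;-0.061 -0.007 0.000 0;-0.072 -0.014 0.000 0;-0.082 -0.022 0.000 0;-0.090 -0.031 0.000 0;-0.097 -0.041 0.000 0;-0.103 -0.052 0.000 0
end [-12.1694496  -24.10196043]
```

>>> send_rows(rows="0 0.013 0.002 0;-0.002 0.025 0.002 0;-0.006 0.037 0.002 0;-0.011 0.049 0.002 0;-0.018 0.059 0.002 0;-0.027 0.069 0.002 0;-0.036 0.077 0.002 0;-0.047 0.084 0.002 0;-0.058 0.089 0.002 0;-0.07 0.093 0.002 0")

```text
clock: 16.97
tool_pos: [0.6033, -0.2209, 0.1191]
eef_rot: [0.939, 0.343, 0.001, 0.0]
contact_force: [1.6, 3.3, 6.2]
opening: 0.131
finger_force: 60.5
```

```bash
python3 look.py t7.png; python3 st2.py; python3 beads.py
```

```text
17.0667 [ 0.6024 -0.2222  0.1189] xhead 40.03 F [0.9 0.3 3.8] open 0.129
n 254 0.051 0.178 tilt 13.8 head 65.0 res 0.0014 axis-g mm [5.2 3.4 0. ] low z 0.0117
tip rel bowl mm [ 18.1 -20.2] tip rel TCP [-0.0077 -0.0243 -0.1053]
17.1167 [ 0.6025 -0.2219  0.1189] xhead 40.05 F [ 1.  -0.   1.6] open 0.13
scene [233. 261.] 274 rel mid mm [-46.  27.] top [-45.  24.] zmax 0.038
scene [202. 283.] 492 rel mid mm [ -1. -35.] top [13. -8.] zmax 0.045
scene [242. 285.] 75 rel mid mm [27. 47.] top [28. 48.] zmax 0.039
scene [186. 288.] 16 rel mid mm [  8. -67.] top [  7. -67.] zmax 0.021
top [428. 231.] 83 rel mid mm [ 21. -37.] top [ 13. -38.] zmax 0.042
top [418. 235.] 18 rel mid mm [  4. -13.] top [  5. -11.] zmax 0.043
top [431. 245.] 73 rel mid mm [-24. -49.] top [-25. -47.] zmax 0.04
top [406. 254.] 152 rel mid mm [-47.  23.] top [-47.  18.] zmax 0.042
```

>>> send_rows(rows="-0.012 0.002 0 0;-0.025 0.002 0 0;-0.037 0.001 0 0;-0.05 -0.003 0 0;-0.061 -0.007 0 0;-0.072 -0.014 0 0;-0.082 -0.022 0 0;-0.09 -0.031 0 0;-0.097 -0.041 0 0;-0.103 -0.052 0 0")

```text
clock: 17.95
tool_pos: [0.5691, -0.2295, 0.1189]
eef_rot: [0.939, 0.343, 0.0, 0.001]
contact_force: [2.1, -1.5, 4.4]
opening: 0.128
finger_force: 59.9
```

```bash
python3 look.py t8.png; python3 st2.py; python3 beads.py
```

```text
18.05 [ 0.568  -0.2288  0.1187] xhead 40.08 F [ 1.1 -0.2  4.3] open 0.13
n 257 0.051 0.177 tilt 13.4 head 67.0 res 0.0014 axis-g mm [5.1 3.5 0. ] low z 0.0113
tip rel bowl mm [-15.2 -26.2] tip rel TCP [-0.0067 -0.0238 -0.1055]
18.1 [ 0.5682 -0.2287  0.1187] xhead 40.08 F [ 1.7 -0.3  3.5] open 0.131
scene [232. 261.] 295 rel mid mm [-49.  24.] top [-47.  21.] zmax 0.04
scene [200. 283.] 396 rel mid mm [ -3. -42.] top [ 11. -39.] zmax 0.04
scene [211. 272.] 62 rel mid mm [-22. -18.] top [-18. -16.] zmax 0.045
scene [187. 284.] 28 rel mid mm [ -1. -67.] top [ -4. -67.] zmax 0.022
scene [242. 285.] 75 rel mid mm [27. 47.] top [28. 48.] zmax 0.039
top [396. 226.] 65 rel mid mm [29. 46.] top [26. 45.] zmax 0.042
top [432. 246.] 55 rel mid mm [-26. -48.] top [-24. -47.] zmax 0.04
top [422. 248.] 12 rel mid mm [-30. -21.] top [-29. -21.] zmax 0.041
top [398. 253.] 45 rel mid mm [-43.  41.] top [-45.  41.] zmax 0.042
```

```bash
python3 arc.py -15.2 -26.2 27 200 20 0
```

```text
-0.003 -0.017 -0.000 0;-0.004 -0.035 -0.000 0;-0.001 -0.051 -0.000 0;0.004 -0.068 -0.000 0;0.013 -0.082 -0.000 0;0.023 -0.095 -0.000 0;0.035 -0.106 -0.000 0;0.049 -0.114 -0.000 0;0.064 -0.120 -0.000 0;0.080 -0.123 -0.000 0
0.016 -0.001 0.000 0;0.031 0.000 0.000 0;0.046 0.004 0.000 0;0.061 0.011 0.000 0;0.073 0.020 0.000 0;0.084 0.031 0.000 0;0.093 0.044 0.000 0;0.100 0.058 0.000 0;0.104 0.073 0.000 0;0.105 0.089 0.000 0
end [20.71958743 17.31180801]
```

>>> send_rows(rows="-0.003 -0.017 0 0;-0.004 -0.035 0 0;-0.001 -0.051 0 0;0.004 -0.068 0 0;0.013 -0.082 0 0;0.023 -0.095 0 0;0.035 -0.106 0 0;0.049 -0.114 0 0;0.064 -0.12 0 0;0.08 -0.123 0 0")

```text
clock: 18.93
tool_pos: [0.5617, -0.1868, 0.1184]
eef_rot: [0.94, 0.342, -0.002, 0.001]
contact_force: [-2.0, -4.0, 3.1]
opening: 0.131
finger_force: 59.9
```

>>> send_rows(rows="0.016 -0.001 0 0;0.031 0 0 0;0.046 0.004 0 0;0.061 0.011 0 0;0.073 0.02 0 0;0.084 0.031 0 0;0.093 0.044 0 0;0.1 0.058 0 0;0.104 0.073 0 0;0.105 0.089 0 0")

```text
clock: 19.77
tool_pos: [0.6058, -0.1845, 0.1186]
eef_rot: [0.939, 0.343, 0.001, -0.001]
contact_force: [0.3, 0.1, -0.4]
opening: 0.13
finger_force: 59.7
```

```bash
python3 look.py t9.png; python3 st2.py; python3 beads.py; for r in "20 18" ; do python3 arc.py 20 18 27 160 20 0; done
```

```text
19.8667 [ 0.6057 -0.1853  0.1186] xhead 40.05 F [0.3 0.  0. ] open 0.134
n 203 0.05 0.176 tilt 23.9 head 57.0 res 0.0014 axis-g mm [5.6 4.  0. ] low z 0.0173
tip rel bowl mm [6.4 1.6] tip rel TCP [-0.0228 -0.0394 -0.098 ]
19.9167 [ 0.6052 -0.1849  0.1185] xhead 40.07 F [ 0.2  0.5 -0.3] open 0.129
scene [200. 284.] 392 rel mid mm [  8. -43.] top [ 12. -39.] zmax 0.039
scene [239. 278.] 404 rel mid mm [11. 36.] top [ 3. 26.] zmax 0.044
scene [187. 282.] 16 rel mid mm [ -9. -67.] top [-10. -67.] zmax 0.02
scene [187. 290.] 17 rel mid mm [ 11. -66.] top [ 12. -67.] zmax 0.021
top [395. 224.] 30 rel mid mm [32. 49.] top [30. 48.] zmax 0.039
top [404. 238.] 110 rel mid mm [-3. 20.] top [-4. 23.] zmax 0.044
-0.000 0.013 -0.000 0;-0.003 0.025 -0.000 0;-0.006 0.037 -0.000 0;-0.012 0.048 -0.000 0;-0.019 0.058 -0.000 0;-0.027 0.068 -0.000 0;-0.037 0.076 -0.000 0;-0.048 0.082 -0.000 0;-0.059 0.088 -0.000 0;-0.071 0.091 -0.000 0
-0.012 0.002 0.000 0;-0.025 0.002 0.000 0;-0.037 -0.000 0.000 0;-0.049 -0.004 0.000 0;-0.061 -0.009 0.000 0;-0.072 -0.015 0.000 0;-0.081 -0.023 0.000 0;-0.090 -0.033 0.000 0;-0.097 -0.043 0.000 0;-0.102 -0.055 0.000 0
end [-12.68105249 -23.83675539]
```

>>> send_rows(rows="0 0 0.009 0;0 0 0.018 0;-0.018 0.006 0.018 0;-0.037 0.013 0.018 0;-0.05 0 0.018 0;-0.063 -0.014 0.018 0;-0.075 -0.03 0.018 0;-0.086 -0.044 0.018 0;-0.097 -0.056 0.018 0;-0.097 -0.056 0.018 0")

```text
clock: 20.75
tool_pos: [0.5704, -0.1907, 0.1134]
eef_rot: [0.939, 0.343, -0.001, -0.0]
contact_force: [-1.1, -0.5, 0.1]
opening: 0.132
finger_force: 59.7
```

```bash
cat > step.sh <<'E'
python3 look.py $1.png; python3 st2.py | tee o.txt; python3 beads.py
python3 - $2 $3 <<'P'
import re,sys,subprocess
t=open("o.txt").read(); x,y=map(float,re.search(r"bowl mm \[\s*(\S+)\s+(\S+?)\s*\]",t).groups()); z=float(re.search(r"low z (\S+)",t)[1])
print(subprocess.run(["python3","arc.py",str(x),str(y),sys.argv[1],sys.argv[2],"10",str((.0113-z)*1e3)],capture_output=True,text=True).stdout)
P
E
bash step.sh u1 27 90
```

```text
20.85 [ 0.5718 -0.1909  0.1135] xhead 40.1 F [ 0.5  0.6 -1.2] open 0.131
n 125 0.107 0.171 tilt 26.7 head 47.0 res 0.0007 axis-g mm [3.9 4.8 0. ] low z 0.0146
tip rel bowl mm [-40.1  -1.8] tip rel TCP [-0.0355 -0.0372 -0.0953]
20.9 [ 0.5722 -0.191   0.1135] xhead 40.1 F [ 0.9 -0.  -0.7] open 0.129
scene [223. 265.] 50 rel mid mm [-35.   5.] top [-31.   8.] zmax 0.043
scene [199. 283.] 433 rel mid mm [ -0. -47.] top [ 12. -39.] zmax 0.041
scene [241. 278.] 364 rel mid mm [11. 45.] top [ 6. 42.] zmax 0.04
top [394. 236.] 63 rel mid mm [ 0. 51.] top [ 1. 51.] zmax 0.04
top [425. 234.] 13 rel mid mm [  5. -31.] top [  6. -31.] zmax 0.04
top [413. 252.] 25 rel mid mm [-41.   2.] top [-38.   4.] zmax 0.043
0.020 -0.009 0.011 0;0.040 -0.014 0.011 0;0.060 -0.016 0.011 0;0.078 -0.013 0.011 0;0.094 -0.008 0.011 0;0.109 -0.008 0.011 0;0.123 -0.007 0.011 0;0.136 -0.003 0.011 0;0.149 0.002 0.011 0;0.161 0.010 0.011 0
end [-1.21075091 26.97283971]
```

>>> send_rows(rows="0 0 0.008 0;0.02 -0.009 0.008 0;0.04 -0.014 0.008 0;0.06 -0.016 0.008 0;0.078 -0.013 0.008 0;0.094 -0.008 0.008 0;0.109 -0.008 0.008 0;0.123 -0.007 0.008 0;0.136 -0.003 0.008 0;0.149 0.002 0.008 0")

```text
clock: 21.73
tool_pos: [0.6066, -0.1626, 0.1109]
eef_rot: [0.939, 0.343, -0.0, -0.0]
contact_force: [-0.8, -0.9, -0.2]
opening: 0.131
finger_force: 59.8
```

```bash
bash step.sh u2 27 80
```

```text
21.8333 [ 0.6076 -0.1623  0.1111] xhead 40.12 F [ 0.3  0.5 -0.4] open 0.13
n 120 0.101 0.168 tilt 26.3 head 44.0 res 0.0006 axis-g mm [3.9 4.8 0. ] low z 0.0118
tip rel bowl mm [-5.5 29.2] tip rel TCP [-0.0366 -0.0348 -0.0958]
21.8833 [ 0.6074 -0.1624  0.1111] xhead 40.11 F [1.1 0.2 1.4] open 0.125
scene [200. 283.] 404 rel mid mm [ -1. -44.] top [ 11. -39.] zmax 0.039
scene [237. 283.] 352 rel mid mm [20. 37.] top [10. 39.] zmax 0.045
scene [186. 286.] 27 rel mid mm [  2. -68.] top [  3. -68.] zmax 0.023
top [404. 233.] 98 rel mid mm [12. 26.] top [12. 25.] zmax 0.043
top [394. 232.] 28 rel mid mm [13. 53.] top [12. 53.] zmax 0.041
0.010 0.009 0.002 0;0.019 0.019 0.002 0;0.027 0.030 0.002 0;0.032 0.042 0.002 0;0.036 0.055 0.002 0;0.039 0.067 0.002 0;0.041 0.079 0.002 0;0.041 0.092 0.002 0;0.040 0.104 0.002 0;0.036 0.116 0.002 0
end [25.26247542  9.52928832]
```

>>> send_rows(rows="0.01 0.009 0.002 0;0.019 0.019 0.002 0;0.027 0.03 0.002 0;0.032 0.042 0.002 0;0.036 0.055 0.002 0;0.039 0.067 0.002 0;0.041 0.079 0.002 0;0.041 0.092 0.002 0;0.04 0.104 0.002 0;0.036 0.116 0.002 0")

```text
clock: 22.72
tool_pos: [0.6376, -0.1821, 0.1105]
eef_rot: [0.939, 0.343, 0.0, -0.0]
contact_force: [-1.3, 2.2, 3.6]
opening: 0.128
finger_force: 59.9
```

```bash
bash step.sh u3 27 80
```

```text
22.8167 [ 0.6378 -0.1832  0.1106] xhead 40.05 F [-0.4  0.2  2.9] open 0.127
n 180 0.05 0.168 tilt 26.3 head 41.0 res 0.0005 axis-g mm [3.7 4.9 0. ] low z 0.0113
tip rel bowl mm [22.1 11. ] tip rel TCP [-0.0392 -0.0321 -0.0958]
22.8667 [ 0.6377 -0.1829  0.1106] xhead 40.07 F [-0.6  1.2  3.1] open 0.132
scene [188. 279.] 12 rel mid mm [-18. -66.] top [-18. -66.] zmax 0.02
scene [246. 282.] 95 rel mid mm [17. 54.] top [17. 55.] zmax 0.039
scene [201. 291.] 203 rel mid mm [ 24. -37.] top [ 28. -38.] zmax 0.039
scene [187. 288.] 22 rel mid mm [  8. -66.] top [  8. -67.] zmax 0.021
scene [221. 292.] 232 rel mid mm [38.  6.] top [39. 16.] zmax 0.044
top [412. 223.] 119 rel mid mm [37.  1.] top [33.  4.] zmax 0.044
top [394. 231.] 52 rel mid mm [15. 52.] top [15. 52.] zmax 0.041
-0.002 0.012 -0.000 0;-0.006 0.023 -0.000 0;-0.011 0.034 -0.000 0;-0.018 0.044 -0.000 0;-0.027 0.053 -0.000 0;-0.037 0.060 -0.000 0;-0.049 0.065 -0.000 0;-0.061 0.069 -0.000 0;-0.073 0.070 -0.000 0;-0.086 0.070 -0.000 0
end [ 16.04553448 -21.71499075]
```

>>> send_rows(rows="-0.002 0.012 0 0;-0.006 0.023 0 0;-0.011 0.034 0 0;-0.018 0.044 0 0;-0.027 0.053 0 0;-0.037 0.06 0 0;-0.049 0.065 0 0;-0.061 0.069 0 0;-0.073 0.07 0 0;-0.086 0.07 0 0")

```text
clock: 23.7
tool_pos: [0.6344, -0.2135, 0.1122]
eef_rot: [0.939, 0.344, 0.004, 0.001]
contact_force: [-0.4, 0.8, -0.7]
opening: 0.13
finger_force: 60.0
```

```bash
bash step.sh u4 27 80
```

```text
23.8 [ 0.6327 -0.2159  0.1116] xhead 40.06 F [1.9 2.4 5.8] open 0.128
n 181 0.05 0.169 tilt 22.6 head 55.0 res 0.0013 axis-g mm [6.  3.8 0. ] low z 0.0093
tip rel bowl mm [ 33.6 -26. ] tip rel TCP [-0.0225 -0.0364 -0.0992]
23.85 [ 0.6327 -0.2158  0.1115] xhead 40.07 F [2.2 1.9 6.3] open 0.125
scene [202. 286.] 517 rel mid mm [  3. -32.] top [ 37. -11.] zmax 0.045
scene [246. 282.] 95 rel mid mm [17. 54.] top [17. 54.] zmax 0.04
scene [187. 287.] 33 rel mid mm [  5. -66.] top [  2. -67.] zmax 0.022
scene [228. 295.] 33 rel mid mm [50. 20.] top [50. 19.] zmax 0.038
top [407. 215.] 24 rel mid mm [59. 18.] top [56. 18.] zmax 0.041
top [427. 227.] 210 rel mid mm [ 27. -32.] top [ 23. -35.] zmax 0.043
top [394. 230.] 60 rel mid mm [17. 52.] top [15. 50.] zmax 0.042
-0.020 -0.007 -0.007 0;-0.038 -0.018 -0.007 0;-0.053 -0.030 -0.007 0;-0.064 -0.044 -0.007 0;-0.072 -0.059 -0.007 0;-0.083 -0.065 -0.007 0;-0.092 -0.074 -0.007 0;-0.101 -0.083 -0.007 0;-0.108 -0.093 -0.007 0;-0.113 -0.104 -0.007 0
end [-12.56452082 -23.89838523]
```

>>> send_rows(rows="-0.02 -0.007 -0.005 0;-0.038 -0.018 -0.005 0;-0.053 -0.03 -0.006 0;-0.064 -0.044 -0.007 0;-0.072 -0.059 -0.007 0;-0.083 -0.065 -0.008 0;-0.092 -0.074 -0.009 0;-0.101 -0.083 -0.01 0;-0.108 -0.093 -0.01 0;-0.113 -0.104 -0.01 0")

```text
clock: 24.68
tool_pos: [0.5845, -0.2132, 0.1133]
eef_rot: [0.939, 0.343, -0.0, 0.0]
contact_force: [-1.0, 0.0, -0.8]
opening: 0.133
finger_force: 60.0
```

```bash
bash step.sh u5 27 80
```

```text
24.7833 [ 0.5842 -0.2127  0.1133] xhead 40.11 F [-0.4 -0.3 -0.5] open 0.125
n 190 0.051 0.17 tilt 23.2 head 55.0 res 0.0013 axis-g mm [5.9 3.8 0. ] low z 0.0115
tip rel bowl mm [-15.1 -24.1] tip rel TCP [-0.0228 -0.0377 -0.0986]
24.8333 [ 0.5847 -0.2128  0.1134] xhead 40.11 F [ 1.  -0.5 -0.8] open 0.125
scene [201. 286.] 494 rel mid mm [  2. -33.] top [ 21. -34.] zmax 0.039
scene [212. 272.] 49 rel mid mm [-22. -15.] top [-15. -10.] zmax 0.044
scene [246. 282.] 94 rel mid mm [17. 54.] top [18. 54.] zmax 0.039
scene [187. 286.] 30 rel mid mm [  3. -67.] top [  2. -67.] zmax 0.023
scene [228. 295.] 33 rel mid mm [49. 20.] top [50. 19.] zmax 0.039
top [431. 234.] 83 rel mid mm [  8. -46.] top [  7. -46.] zmax 0.043
top [432. 246.] 66 rel mid mm [-25. -49.] top [-24. -45.] zmax 0.042
top [420. 247.] 24 rel mid mm [-29. -18.] top [-26. -15.] zmax 0.045
-0.002 -0.013 0.001 0;-0.003 -0.026 0.001 0;-0.001 -0.039 0.001 0;0.002 -0.051 0.001 0;0.007 -0.063 0.001 0;0.012 -0.074 0.001 0;0.019 -0.085 0.001 0;0.028 -0.094 0.001 0;0.038 -0.102 0.001 0;0.048 -0.109 0.001 0
end [-25.02168599  10.14471439]
```

```bash
python3 arc.py -25 10.1 27 130 10 0
```

```text
0.019 -0.007 -0.000 0;0.039 -0.010 -0.000 0;0.059 -0.009 -0.000 0;0.079 -0.003 -0.000 0;0.096 0.008 -0.000 0;0.111 0.022 -0.000 0;0.122 0.039 -0.000 0;0.129 0.058 -0.000 0;0.132 0.078 -0.000 0;0.130 0.098 -0.000 0
end [23.83929922 12.67626967]
```

>>> send_rows(rows="-0.002 -0.013 0.001 0;-0.003 -0.026 0.001 0;-0.001 -0.039 0.001 0;0.002 -0.051 0.001 0;0.007 -0.063 0.001 0;0.012 -0.074 0.001 0;0.019 -0.085 0.001 0;0.028 -0.094 0.001 0;0.038 -0.102 0.001 0;0.048 -0.109 0.001 0")

```text
clock: 25.67
tool_pos: [0.575, -0.1783, 0.1131]
eef_rot: [0.939, 0.343, 0.0, 0.0]
contact_force: [0.1, -0.6, -1.0]
opening: 0.127
finger_force: 60.0
```

>>> send_rows(rows="0.019 -0.007 0 0;0.039 -0.01 0 0;0.059 -0.009 0 0;0.079 -0.003 0 0;0.096 0.008 0 0;0.111 0.022 0 0;0.122 0.039 0 0;0.129 0.058 0 0;0.132 0.078 0 0;0.13 0.098 0 0")

```text
clock: 26.5
tool_pos: [0.6242, -0.1768, 0.113]
eef_rot: [0.939, 0.343, 0.0, 0.0]
contact_force: [0.7, -0.7, -0.2]
opening: 0.128
finger_force: 60.0
```

```bash
bash step.sh u6 27 80
```

```text
26.6 [ 0.6239 -0.1782  0.1129] xhead 39.96 F [1.  0.3 0. ] open 0.131
n 124 0.098 0.171 tilt 25.5 head 43.0 res 0.0005 axis-g mm [3.8 4.9 0. ] low z 0.0129
tip rel bowl mm [10.7 15.6] tip rel TCP [-0.0367 -0.0325 -0.0965]
26.65 [ 0.6235 -0.1774  0.1129] xhead 40.0 F [-0.5 -0.2 -0.4] open 0.131
scene [201. 288.] 436 rel mid mm [ 11. -34.] top [ 27. -34.] zmax 0.039
scene [246. 282.] 95 rel mid mm [18. 53.] top [18. 54.] zmax 0.039
scene [187. 286.] 38 rel mid mm [  2. -66.] top [  2. -67.] zmax 0.023
scene [230. 285.] 53 rel mid mm [19. 21.] top [25. 25.] zmax 0.044
scene [228. 295.] 33 rel mid mm [49. 20.] top [50. 20.] zmax 0.039
top [417. 219.] 17 rel mid mm [47. -9.] top [47. -9.] zmax 0.041
top [395. 231.] 36 rel mid mm [16. 50.] top [16. 49.] zmax 0.043
top [407. 232.] 27 rel mid mm [13. 17.] top [16. 18.] zmax 0.044
0.007 0.008 0.005 0;0.013 0.018 0.005 0;0.018 0.029 0.005 0;0.020 0.041 0.005 0;0.021 0.054 0.005 0;0.015 0.065 0.005 0;0.008 0.075 0.005 0;-0.001 0.084 0.005 0;-0.011 0.092 0.005 0;-0.022 0.098 0.005 0
end [ 24.57947143 -11.17361107]
```

>>> send_rows(rows="0.007 0.008 0.004 0;0.013 0.018 0.004 0;0.018 0.029 0.004 0;0.02 0.041 0.004 0;0.021 0.054 0.004 0;0.015 0.065 0.004 0;0.008 0.075 0.004 0;-0.001 0.084 0.004 0;-0.011 0.092 0.004 0;-0.022 0.098 0.004 0")

```text
clock: 27.48
tool_pos: [0.6372, -0.2036, 0.1118]
eef_rot: [0.94, 0.343, -0.0, 0.0]
contact_force: [0.2, 0.9, -0.4]
opening: 0.135
finger_force: 60.0
```

```bash
bash step.sh u7 27 80
```

```text
27.5833 [ 0.6368 -0.2042  0.1118] xhead 40.01 F [ 0.1 -0.1 -0.8] open 0.129
n 186 0.051 0.169 tilt 24.3 head 56.0 res 0.0013 axis-g mm [5.5 4.1 0. ] low z 0.0108
tip rel bowl mm [ 36.2 -17.4] tip rel TCP [-0.0241 -0.0395 -0.0976]
27.6333 [ 0.6371 -0.2036  0.1118] xhead 40.03 F [ 0.   0.4 -1.7] open 0.129
scene [203. 288.] 479 rel mid mm [ 14. -26.] top [38. -8.] zmax 0.045
scene [246. 282.] 93 rel mid mm [17. 53.] top [18. 54.] zmax 0.038
scene [187. 290.] 17 rel mid mm [ 13. -67.] top [ 13. -67.] zmax 0.023
scene [228. 295.] 33 rel mid mm [49. 19.] top [50. 19.] zmax 0.039
top [422. 222.] 145 rel mid mm [ 40. -23.] top [ 39. -21.] zmax 0.045
top [409. 219.] 11 rel mid mm [48. 10.] top [47. 12.] zmax 0.038
top [393. 231.] 42 rel mid mm [15. 53.] top [14. 53.] zmax 0.041
-0.020 -0.002 -0.002 0;-0.038 -0.007 -0.002 0;-0.055 -0.015 -0.002 0;-0.068 -0.024 -0.002 0;-0.079 -0.035 -0.002 0;-0.091 -0.040 -0.002 0;-0.102 -0.046 -0.002 0;-0.113 -0.053 -0.002 0;-0.122 -0.062 -0.002 0;-0.129 -0.071 -0.002 0
end [ -7.29345015 -25.99626098]
```

```bash
python3 arc.py 23 -10 27 110 10 -0.3;python3 arc.py -17.5 -20.6 27 120 10 0
```

```text
-0.015 0.007 0.001 0;-0.031 0.011 0.001 0;-0.047 0.012 0.001 0;-0.064 0.010 0.001 0;-0.080 0.004 0.001 0;-0.095 -0.006 0.001 0;-0.107 -0.018 0.001 0;-0.116 -0.032 0.001 0;-0.123 -0.048 0.001 0;-0.127 -0.065 0.001 0
end [-18.58508325 -19.58557328]
-0.001 -0.019 -0.000 0;0.002 -0.037 -0.000 0;0.008 -0.055 -0.000 0;0.018 -0.071 -0.000 0;0.032 -0.084 -0.000 0;0.047 -0.095 -0.000 0;0.065 -0.102 -0.000 0;0.083 -0.105 -0.000 0;0.102 -0.104 -0.000 0;0.120 -0.099 -0.000 0
end [-9.08010212 25.4273818 ]
```

>>> send_rows(rows="-0.015 0.007 0.001 0;-0.031 0.011 0.001 0;-0.047 0.012 0.001 0;-0.064 0.01 0.001 0;-0.08 0.004 0.001 0;-0.095 -0.006 0.001 0;-0.107 -0.018 0.001 0;-0.116 -0.032 0.001 0;-0.123 -0.048 0.001 0;-0.127 -0.065 0.001 0")

```text
clock: 28.47
tool_pos: [0.5947, -0.2126, 0.1114]
eef_rot: [0.939, 0.343, -0.001, 0.0]
contact_force: [0.0, -0.2, -1.0]
opening: 0.131
finger_force: 60.0
```

```bash
bash step.sh u8 27 80; python3 - <<'E'
import numpy as np
d=np.load("c.npz")
for k,im,(r,c) in(("scene",d["a"],(252,182)),("top",d["b"],(205,386))):
    print(k)
    im=im.astype(int); m=im[...,0]-im[...,2]
    for v in range(r,r+56,1 if k=="top" else 1): print("".join(" .:-=+*#%@"[int(np.clip((im[v,u,0]-60)/20,1,9))] if m[v,u]>50 else " " for u in range(c,c+72)))
E
```

```text
28.5667 [ 0.5944 -0.2115  0.1113] xhead 40.14 F [-0.9 -0.  -0.8] open 0.128
n 183 0.05 0.169 tilt 22.6 head 55.0 res 0.0012 axis-g mm [5.8 4.2 0. ] low z 0.009
tip rel bowl mm [ -4.4 -21.3] tip rel TCP [-0.0223 -0.036  -0.0992]
28.6167 [ 0.5949 -0.2118  0.1113] xhead 40.12 F [ 0.1  0.8 -0.5] open 0.128
scene [201. 286.] 495 rel mid mm [  2. -32.] top [ 21. -35.] zmax 0.04
scene [213. 275.] 46 rel mid mm [-10. -15.] top [ -5. -10.] zmax 0.044
scene [246. 282.] 95 rel mid mm [18. 53.] top [18. 54.] zmax 0.039
scene [188. 281.] 14 rel mid mm [-12. -67.] top [-12. -67.] zmax 0.021
scene [187. 290.] 16 rel mid mm [ 13. -66.] top [ 13. -66.] zmax 0.02
scene [228. 295.] 32 rel mid mm [48. 20.] top [50. 20.] zmax 0.038
top [430. 225.] 21 rel mid mm [ 31. -47.] top [ 31. -44.] zmax 0.043
top [431. 233.] 92 rel mid mm [ 11. -49.] top [  8. -47.] zmax 0.041
top [420. 243.] 28 rel mid mm [-19. -16.] top [-15. -13.] zmax 0.041
top [431. 245.] 61 rel mid mm [-22. -46.] top [-23. -47.] zmax 0.041
-0.009 -0.007 -0.008 0;-0.017 -0.015 -0.008 0;-0.024 -0.024 -0.008 0;-0.029 -0.035 -0.008 0;-0.033 -0.0
[... 7641 characters left out ...]
                                               
.                                                                       
.                                                                   :   
 .                                                                  :   
.                                                                   :   
...                                                                 :   
....                                                                    
. . ..                                                                  
.  ...                                                             :    
:.....                                                             :
```

>>> send_rows(rows="-0.001 -0.019 0 0;0.002 -0.037 0 0;0.008 -0.055 0 0;0.018 -0.071 0 0;0.032 -0.084 0 0;0.047 -0.095 0 0;0.065 -0.102 0 0;0.083 -0.105 0 0;0.102 -0.104 0 0;0.12 -0.099 0 0")

```text
clock: 29.45
tool_pos: [0.6048, -0.1659, 0.1115]
eef_rot: [0.939, 0.343, 0.0, -0.0]
contact_force: [0.4, -0.1, -0.4]
opening: 0.13
finger_force: 60.0
```

```bash
bash step.sh u9 27 80; python3 - <<'E'
import cv2
a=cv2.imread("pics/u9.png")  # 800x300 pair
from h import *
d=np.load("c.npz"); 
A=cv2.resize(d["a"][248:313,168:272],(400*2,500),interpolation=2)
save(A,"u9s.png")
E
```

```text
29.55 [ 0.6058 -0.1656  0.1116] xhead 40.14 F [0.7 1.5 2.5] open 0.132
n 183 0.052 0.169 tilt 23.3 head 57.0 res 0.0014 axis-g mm [5.8 3.9 0. ] low z 0.0099
tip rel bowl mm [ 7.3 22.2] tip rel TCP [-0.022  -0.0384 -0.0986]
29.6 [ 0.6056 -0.166   0.1118] xhead 40.12 F [-0.   1.3  1.8] open 0.133
scene [201. 286.] 491 rel mid mm [ 12. -32.] top [ 21. -34.] zmax 0.039
scene [236. 277.] 50 rel mid mm [-1. 33.] top [ 5. 36.] zmax 0.045
scene [187. 286.] 40 rel mid mm [  1. -66.] top [  0. -68.] zmax 0.025
scene [246. 282.] 95 rel mid mm [17. 54.] top [18. 54.] zmax 0.039
scene [228. 295.] 33 rel mid mm [50. 20.] top [50. 19.] zmax 0.039
top [408. 219.] 13 rel mid mm [46. 12.] top [47. 12.] zmax 0.038
top [394. 232.] 22 rel mid mm [11. 51.] top [12. 51.] zmax 0.041
top [402. 238.] 27 rel mid mm [-4. 31.] top [-2. 33.] zmax 0.045
0.007 0.009 -0.005 0;0.013 0.019 -0.005 0;0.018 0.030 -0.005 0;0.021 0.041 -0.005 0;0.023 0.054 -0.005 0;0.020 0.066 -0.005 0;0.016 0.078 -0.005 0;0.010 0.089 -0.005 0;0.002 0.099 -0.005 0;-0.006 0.108 -0.005 0
end [26.72379989 -3.85207991]
```

View pics/u9s.png

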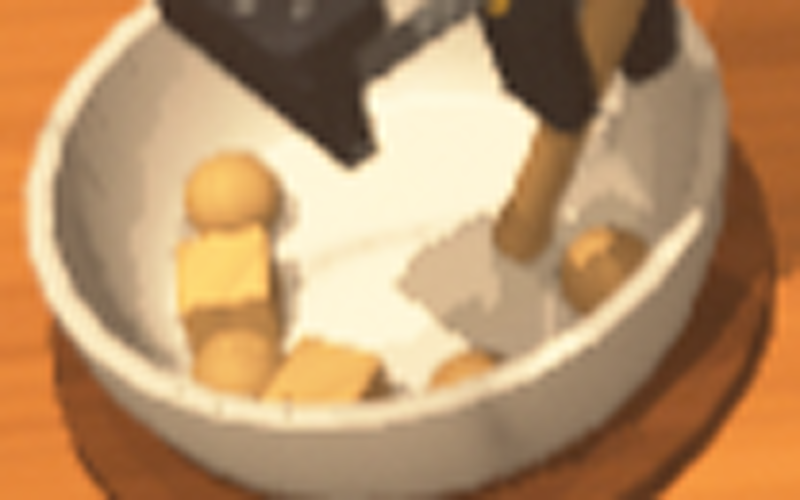

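This picture shows the foot at the left side, near scene pixel (236,280). The right wall holds a ball, cube 1 (about (197,282)), a ball, then cube 2 (about (210,296)), so a ball now lies between the cubes. Next I'll measure the room between them.

```bash
python3 - <<'E'
from h import *
d=np.load("c.npz");c=eyes.calibration("scene");f=240/np.tan(np.radians(c["fov_y"])/2);T=c["world_from_camera"]
def ray(u,v,z):
    r=T[:3,:3]@[(u-c["cx"])/f,(v-c["cy"])/f,1]; return ((T[:3,3]+r*(z-T[2,3])/r[2])[:2]-[.5765,-.2263])*1e3
s=104/800
px=lambda x,y:(168+x*s,248+y*s)
for n,pts in(("cube1 top",[(178,302),(268,298),(266,230),(185,240)]),("cube2 top",[(262,398),(300,338),(384,355),(350,402)])):
    q=np.array([ray(*px(*p),.036) for p in pts]);print(n,q.round(1).tolist(),"mean",q.mean(0).round(1))
print("ballR",ray(*px(232,190),.027),"ballmid",ray(*px(237,360),.03),"foot",ray(*px(520,245),.014))
E
```

```text
cube1 top [[21.0, -53.5], [23.0, -30.8], [-0.1, -32.5], [0.3, -53.1]] mean [ 11.  -42.5]
cube2 top [[55.2, -30.6], [37.3, -22.0], [45.8, -0.8], [59.5, -8.7]] mean [ 49.4 -15.5]
ballR [-23.48898672 -44.34754775] ballmid [ 37.17578582 -38.93122681] foot [-4.7266038  29.73896539]
```

```bash
python3 arc.py -5 30 26 127 10 0; python3 - <<'E'
import numpy as np
h=np.radians(40.1);M=np.array([[np.cos(h),np.sin(h)],[np.sin(h),-np.cos(h)]])
p=np.array([(24,-18),(25,-23),(24,-28),(19,-31),(14,-33),(8,-35),(2,-36),(-4,-36),(-10,-35),(-15,-34)])-[22.6,-12.8]
print(";".join(f"{x:.3f} {y:.3f} 0 0" for x,y in p@M.T/300))
E
```

```text
0.016 0.016 -0.000 0;0.028 0.034 -0.000 0;0.035 0.054 -0.000 0;0.037 0.074 -0.000 0;0.035 0.093 -0.000 0;0.031 0.112 -0.000 0;0.024 0.130 -0.000 0;0.013 0.145 -0.000 0;-0.002 0.158 -0.000 0;-0.019 0.167 -0.000 0
end [ 23.05438187 -12.02062714]
-0.008 0.016 0 0;-0.016 0.031 0 0;-0.029 0.042 0 0;-0.048 0.039 0 0;-0.065 0.033 0 0;-0.085 0.025 0 0;-0.102 0.015 0 0;-0.118 0.002 0 0;-0.131 -0.013 0 0;-0.141 -0.027 0 0
```

>>> send_rows(rows="0.016 0.016 0 0;0.028 0.034 0 0;0.035 0.054 0 0;0.037 0.074 0 0;0.035 0.093 0 0;0.031 0.112 0 0;0.024 0.13 0 0;0.013 0.145 0 0;-0.002 0.158 0 0;-0.019 0.167 0 0")

```text
clock: 30.43
tool_pos: [0.6323, -0.2093, 0.1117]
eef_rot: [0.939, 0.343, 0.0, 0.0]
contact_force: [0.4, 0.9, 1.0]
opening: 0.131
finger_force: 60.0
```

>>> send_rows(rows="-0.008 0.016 0 0;-0.016 0.031 0 0;-0.029 0.042 0 0;-0.048 0.039 0 0;-0.065 0.033 0 0;-0.085 0.025 0 0;-0.102 0.015 0 0;-0.118 0.002 0 0;-0.131 -0.013 0 0;-0.141 -0.027 0 0")

```text
clock: 31.27
tool_pos: [0.5933, -0.2299, 0.1116]
eef_rot: [0.939, 0.343, -0.001, 0.0]
contact_force: [3.0, 0.9, 6.7]
opening: 0.131
finger_force: 60.0
```

```bash
cat > asc.py <<'E'
import numpy as np
d=np.load("c.npz"); im=d["a"].astype(int)
for v in range(262,306): print(v,"".join(" .:-=+*#%@"[int(np.clip((im[v,u,2]-20)/22,0,9))] for u in range(178,256)))
E
bash step.sh v1 27 80; python3 asc.py
```

```text
31.3667 [ 0.5934 -0.23    0.1116] xhead 40.09 F [1.9 0.6 1.9] open 0.131
n 192 0.05 0.168 tilt 23.2 head 56.0 res 0.0014 axis-g mm [5.7 3.7 0. ] low z 0.0099
tip rel bowl mm [ -5.8 -41.7] tip rel TCP [-0.0228 -0.038  -0.0986]
31.4167 [ 0.5937 -0.23    0.1115] xhead 40.08 F [1.3 0.8 3.3] open 0.13
scene [199. 284.] 595 rel mid mm [  7. -36.] top [  1. -33.] zmax 0.044
scene [246. 282.] 94 rel mid mm [16. 54.] top [17. 55.] zmax 0.04
scene [228. 295.] 33 rel mid mm [48. 20.] top [50. 19.] zmax 0.039
top [404. 216.] 28 rel mid mm [55. 24.] top [52. 23.] zmax 0.039
top [431. 243.] 189 rel mid mm [-17. -46.] top [-11. -47.] zmax 0.044
-0.004 -0.021 -0.005 0;-0.004 -0.041 -0.005 0;-0.000 -0.060 -0.005 0;0.006 -0.077 -0.005 0;0.014 -0.091 -0.005 0;0.015 -0.103 -0.005 0;0.017 -0.116 -0.005 0;0.021 -0.128 -0.005 0;0.026 -0.139 -0.005 0;0.033 -0.149 -0.005 0
end [-26.9821829   -0.98071714]

262 +======++++++++*********+:      .=%@@@@@@%#+++++++++++++++++++========--====++
263 =======+++++++********###+:    ..+@@@@%###%+++++++++++++++++++++======-=====++
264 ======+++++++****++===+*##-.....:*@%
[... 2740 characters left out ...]
:.:==+##*---+*###%%%#*+===----------:    
298   .:-==+**###***+=--:::::------------...-=+%#*+**#%%###*+====-----------:.    
299    .:-===+****##**+++==-==----------:..:=*#%%#%%%%%#*+======-----------:.    .
300     .:-=====+***##*####****+++++********#%%@@@%%##*+----===-----------:.      
301       :-======++***#%%%%%%##%%%%%%%%%%%%@@%%##**+===-----------------:.    ...
302        .--=======++***###%%#%%%%%%%%%%%%##**+=======----------------:.    ....
303         .:-===========+++***************===========---------------::.    ... .
304          .:-=======================================-------------::.           
305            .--====================================-------------:..      .
```

```bash
python3 arc.py -17 -35 26 271.5 30 0; python3 - <<'E'
import numpy as np
h=np.radians(40.1);M=np.array([[np.cos(h),np.sin(h)],[np.sin(h),-np.cos(h)]])
p=np.array([(24,-18),(24,-23),(22,-28),(17,-33),(12,-36),(6,-39),(0,-40),(-6,-40),(-12,-39),(-17,-37)])-[23,-12]
print(";".join(f"{x:.3f} {y:.3f} 0 0" for x,y in p@M.T/300))
E
```

```text
-0.004 -0.020 -0.000 0;-0.005 -0.040 -0.000 0;-0.002 -0.059 -0.000 0;0.003 -0.078 -0.000 0;0.011 -0.095 -0.000 0;0.021 -0.110 -0.000 0;0.034 -0.122 -0.000 0;0.048 -0.133 -0.000 0;0.063 -0.140 -0.000 0;0.078 -0.145 -0.000 0
0.016 -0.002 0.000 0;0.031 -0.002 0.000 0;0.046 0.000 0.000 0;0.060 0.005 0.000 0;0.072 0.012 0.000 0;0.085 0.018 0.000 0;0.096 0.026 0.000 0;0.106 0.036 0.000 0;0.114 0.047 0.000 0;0.120 0.059 0.000 0
0.004 0.013 0.000 0;0.007 0.026 0.000 0;0.007 0.040 0.000 0;0.005 0.054 0.000 0;0.000 0.067 0.000 0;-0.006 0.079 0.000 0;-0.014 0.090 0.000 0;-0.023 0.100 0.000 0;-0.034 0.108 0.000 0;-0.047 0.114 0.000 0
end [ 23.08184079 -11.96781626]
-0.010 0.017 0 0;-0.021 0.030 0 0;-0.037 0.039 0 0;-0.060 0.041 0 0;-0.080 0.038 0 0;-0.101 0.032 0 0;-0.119 0.022 0 0;-0.134 0.009 0 0;-0.147 -0.006 0 0;-0.156 -0.022 0 0
```

>>> send_rows(rows="-0.004 -0.02 0 0;-0.005 -0.04 0 0;-0.002 -0.059 0 0;0.003 -0.078 0 0;0.011 -0.095 0 0;0.021 -0.11 0 0;0.034 -0.122 0 0;0.048 -0.133 0 0;0.063 -0.14 0 0;0.078 -0.145 0 0")

```text
clock: 32.25
tool_pos: [0.5846, -0.1805, 0.1114]
eef_rot: [0.939, 0.343, -0.0, -0.0]
contact_force: [-1.7, -0.2, 0.4]
opening: 0.129
finger_force: 60.0
```

>>> send_rows(rows="0.016 -0.002 0 0;0.031 -0.002 0 0;0.046 0 0 0;0.06 0.005 0 0;0.072 0.012 0 0;0.085 0.018 0 0;0.096 0.026 0 0;0.106 0.036 0 0;0.114 0.047 0 0;0.12 0.059 0 0")

```text
clock: 33.08
tool_pos: [0.6238, -0.1717, 0.1115]
eef_rot: [0.939, 0.343, 0.0, 0.0]
contact_force: [0.6, -0.1, -0.5]
opening: 0.131
finger_force: 60.0
```

>>> send_rows(rows="0.004 0.013 0 0;0.007 0.026 0 0;0.007 0.04 0 0;0.005 0.054 0 0;0 0.067 0 0;-0.006 0.079 0 0;-0.014 0.09 0 0;-0.023 0.1 0 0;-0.034 0.108 0 0;-0.047 0.114 0 0")

```text
clock: 33.92
tool_pos: [0.6349, -0.2071, 0.1117]
eef_rot: [0.939, 0.343, 0.001, 0.0]
contact_force: [0.6, 1.4, 1.1]
opening: 0.129
finger_force: 60.0
```

>>> send_rows(rows="-0.01 0.017 0 0;-0.021 0.03 0 0;-0.037 0.039 0 0;-0.06 0.041 0 0;-0.08 0.038 0 0;-0.101 0.032 0 0;-0.119 0.022 0 0;-0.134 0.009 0 0;-0.147 -0.006 0 0;-0.156 -0.022 0 0")

```text
clock: 34.75
tool_pos: [0.5986, -0.2315, 0.1137]
eef_rot: [0.939, 0.343, 0.005, 0.002]
contact_force: [7.0, 1.6, 7.2]
opening: 0.13
finger_force: 60.2
```

```bash
bash step.sh v2 27 80; python3 asc.py
```

```text
34.85 [ 0.5984 -0.2314  0.1138] xhead 40.18 F [4.6 2.3 4.9] open 0.132
n 207 0.051 0.171 tilt 20.1 head 62.0 res 0.0013 axis-g mm [5.5 3.8 0. ] low z 0.0098
tip rel bowl mm [  6.7 -40.1] tip rel TCP [-0.0153 -0.0351 -0.1012]
34.9 [ 0.5986 -0.2314  0.1137] xhead 40.18 F [5.1 2.5 5.1] open 0.129
scene [199. 283.] 599 rel mid mm [  4. -38.] top [  7. -30.] zmax 0.044
scene [246. 282.] 95 rel mid mm [17. 53.] top [17. 54.] zmax 0.039
scene [228. 295.] 33 rel mid mm [49. 20.] top [51. 19.] zmax 0.04
top [404. 216.] 24 rel mid mm [56. 23.] top [54. 23.] zmax 0.039
top [434. 228.] 13 rel mid mm [ 23. -56.] top [ 24. -56.] zmax 0.039
top [392. 232.] 25 rel mid mm [13. 56.] top [11. 56.] zmax 0.039
top [431. 245.] 192 rel mid mm [-24. -47.] top [-22. -48.] zmax 0.042
-0.010 -0.018 -0.005 0;-0.016 -0.036 -0.005 0;-0.019 -0.054 -0.005 0;-0.019 -0.071 -0.005 0;-0.016 -0.087 -0.005 0;-0.019 -0.099 -0.005 0;-0.021 -0.111 -0.005 0;-0.021 -0.124 -0.005 0;-0.019 -0.136 -0.005 0;-0.015 -0.148 -0.005 0
end [-25.45360179  -9.00633976]

262 +======+++++++*****+=:.         :+%@@@@@@%++++++++++++++++++++==
[... 2871 characters left out ...]
------..:-+####*---+*###%%%#*+===----------:.   
298   .:-==+**###***+=::.:-==:::-------:...-+####*+**#%%###*+====-----------:.    
299    .:-===+****###*++++++=-::-------:..:=+#%%%#%%%%%#*+======-----------:.    .
300     .:-=====+**###*#####**++++++*******##%%%@%%%##*+----====----------:.     .
301      .:-======++***##%%%%%#*##%%%%%%%%%%@@%%##**+===-----------------:.    ...
302        .--=======++***######%%%%%%%%%%%%##**+======-----------------:.    ....
303         .:-============++***#**##*******===========---------------:..       . 
304          .:-======================================--------------::.           
305            .--=====================================------------:..
```

```bash
cat > gap.py <<'E'
from h import *
from scipy.spatial.distance import cdist
d=np.load("c.npz");P=d["P"];C=[.5765,-.2263]
def pts(us,vs):
    q=P[vs[0]:vs[1],us[0]:us[1]].reshape(-1,3); q=q[q[:,2]>.016]; q[:,:2]-=C; return q[np.hypot(q[:,0],q[:,1])<.066]*1e3
# top-ish height map on a 4 mm grid, scene view
q=pts((178,222),(262,302)); g={}
for x,y,z in q:
    k=(int(np.floor(x/4)),int(np.floor(y/4))); g[k]=max(g.get(k,0),z)
print("rows x, cols y -68..8")
for i in range(15,-12,-1): print(f"{i*4:4d}","".join(f"{g.get((i,j),0):3.0f}" if (i,j) in g else "  ." for j in range(-17,2)))
E
python3 gap.py
```

```text
rows x, cols y -68..8
  60   .  .  .  .  .  .  .  .  .  .  .  .  .  .  .  .  .  .  .
  56   .  .  .  .  .  .  .  .  .  .  .  .  .  .  .  .  .  .  .
  52   .  .  .  .  .  .  .  .  . 37 35 37 37 36 36  .  .  .  .
  48   .  .  .  .  .  .  .  .  . 36 37 36 37 36 36  .  .  .  .
  44   .  .  .  .  .  .  .  .  . 37 36 37 36 37 35  .  .  .  .
  40   .  .  .  .  . 32  .  .  . 35 35 37 37126123 30  .  .  .
  36   .  .  . 28 31 33 34  .  . 35 37 36 37121123123  .  .  .
  32   .  . 29 32 36 36 37 31  . 36 34 37119 35 35118117  .  .
  28   .  . 31 37 37 37 38 37 30  .  .  .  .  .  .  .  .  .  .
  24   .  . 32 35 37 39 37 33 29  .  .  .  .  .  .  .  .  .  .
  20   .  . 31  . 38 37 35 34 28  .  .  .  . 91 99102  .  .  .
  16   .  .  . 32  . 33  . 32  .  .  .  . 88 89 92 92  .  .  .
  12   .  .  .  .  .  .  .  .  .  .  . 81 86 76 79  .  .  .  .
   8  17  .  .  .  .  .  .  .  .  . 72 70 63 73  .  .  .  .  .
   4   .  .  .  .  .  .  .  .  . 51 65 50 53 59  .  .  .  .  .
   0  17  .  .  .  .  .  .  . 42 47 42 44  .  .  .  .  .  .  .
  -4  18  .  .  . 35 37  . 26 29 21 26 36  .  .  .  .  .  .  .
  -8   . 19 37 35 36 37 34 29  .  . 25  .  .  .  .  .  .  .  .
 -12  33 35 37 36 35 37 37  .  .  . 24  .  .  .  .  .  .  .  .
 -16  36 35 37 36 37 36 35 36  .  .  .  .  .  .  .  .  .  .  .
 -20   . 35 37 37 36 37 38 35  .  .  .  .  .  .  .  .  .  .  .
 -24   . 33 36 37 37 37 36 36  .  .  .  .  .  .  .  .  .  .  .
 -28   .  . 36 36 37 37 34 34  .  .  .  .  .  .  .  .  .  .  .
 -32   .  . 35 37 33 33 35 33 36  .  .  .  .  .  .  .  .  .  .
 -36   .  .  .  . 33 37 37 36 34  .  .  .  .  .  .  .  .  .  .
 -40   .  .  . 29 34 37 35 38 35  .  .  .  .  .  .  .  .  .  .
 -44   .  .  .  . 35 37 36 37  .  .  .  .  .  .  .  .  .  .  .
```

There is about 35 mm of room between the cubes: cube 1 is near (-14,-50) mm and cube 2 near (44,-20) mm, and a bead is 24–26 mm. I'll lift out and check again.

>>> send_rows(rows="0.02 0 0 0;0.02 0 -0.05 0;0.02 0 -0.13 0;0.02 0 -0.21 0;0.02 0 -0.3 0;0.02 0 -0.4 0;0.02 0 -0.41 0;0.02 0 -0.41 0;0.02 0 -0.41 0")

```text
clock: 35.65
tool_pos: [0.5976, -0.2286, 0.2334]
eef_rot: [0.94, 0.342, -0.001, -0.0]
contact_force: [0.3, 0.7, -1.1]
opening: 0.127
finger_force: 60.0
```

```bash
python3 look.py w1.png; python3 gap.py | awk '{print}' ; python3 st.py w1.png .09; python3 st2.py .09; python3 beads.py; python3 -c "
from h import *
go((.6,.0,.236),(.599,.268,.236))"
```

```text
35.75 [ 0.5975 -0.2282  0.2325] xhead 40.08 F [ 0.1  0.6 -0.5] open 0.134
rows x, cols y -68..8
  60   .  .  .  .  .  .  .  .  .  .  .  .  .  .  .  .  .  .  .
  56   .  .  .  .  .  .  .  .  .  .  .  .  .  . 36  .  .  .  .
  52   .  .  .  .  .  .  .  .  . 35 37 36 35 35 37  .  .  .  .
  48   .  .  .  .  .  .  .  .  . 36 36 37 37 37 36  .  .  .  .
  44   .  .  .  .  .  .  .  .  . 36 39 36 37 36 37 27  .  .  .
  40   .  .  .  .  .  . 25  .  . 35 35 38 37 36 37 32  .  .  .
  36   .  .  .  . 31 36 32 26  . 36 36 36 35 37 36 31  .  .  .
  32   .  . 30 33 38 36 37 34 25 34 37 37 37 35  . 34  .  .  .
  28   .  . 34 36 37 38 38 31 31  .  .  .  .  .  .  .  .  .  .
  24   .  . 30 37 38 38 38 36 30  .  .  .  .  .  .  .  .  .  .
  20   .  . 33 36 36 37 35 34  .  .  .  .  .  .  .  .  .  .  .
  16   .  .  . 34  . 33  .  .  .  .  .  .  .  .  .  .  .  .  .
  12   .  .  .  .  .  .  .  .  .  .  .  .  .  .  .  .  .  .  .
   8  17  .  .  .  .  .  .  .  .  .  .  .  .  .  .  .  .  .  .
   4  17  .  .  .  .  .  .  .  .  .  .  .  .  .  .  .  .  .  .
   0  16  .  .  .  .  .  .  .  .  .  .  .  .  .  .  .  .  .
[... 1464 characters left out ...]
97. 273.] 321 rel mid mm [-17. -48.] top [-23. -46.] zmax 0.038
scene [246. 282.] 95 rel mid mm [17. 54.] top [18. 54.] zmax 0.039
scene [202. 294.] 264 rel mid mm [ 36. -36.] top [ 39. -29.] zmax 0.039
scene [228. 295.] 33 rel mid mm [48. 20.] top [50. 19.] zmax 0.039
top [423. 217.] 28 rel mid mm [ 54. -26.] top [ 51. -26.] zmax 0.041
top [429. 227.] 27 rel mid mm [ 27. -42.] top [ 25. -44.] zmax 0.04
top [394. 230.] 69 rel mid mm [17. 52.] top [16. 52.] zmax 0.041
top [432. 246.] 162 rel mid mm [-27. -50.] top [-28. -45.] zmax 0.044
35.9 [ 0.5982 -0.228   0.233 ] xhead 40.09 F [-0.6 -0.5 -1.1] open 0.129
[ 0.494 -0.578 -0.009] (0.6, 0.0, 0.236)
[ 1.067 -1.263 -0.009] (0.599, 0.268, 0.236)
```

>>> send_rows(rows="0.07 -0.08 0 0;0.15 -0.17 0 0;0.24 -0.28 0 0;0.33 -0.38 0 0;0.42 -0.49 0 0;0.51 -0.59 0 0;0.6 -0.7 0 0;0.69 -0.8 0 0;0.76 -0.88 0 0;0.8 -0.93 0 0")

```text
clock: 36.73
tool_pos: [0.602, 0.146, 0.2339]
eef_rot: [0.938, 0.346, 0.0, -0.002]
contact_force: [-0.6, 0.3, -0.9]
opening: 0.131
finger_force: 60.0
```

```bash
python3 -c "
from h import *
go((.5835,.2575,.236),(.5835,.2575,.1966))"
```

```text
36.7333 [0.602  0.146  0.2339] xhead 40.43 F [-0.6  0.3 -0.9] open 0.131
[ 0.194 -0.323 -0.006] (0.5835, 0.2575, 0.236)
[ 0.194 -0.323  0.126] (0.5835, 0.2575, 0.1966)
```

>>> send_rows(rows="0.04 -0.06 0 0;0.09 -0.14 0 0;0.14 -0.22 0 0;0.18 -0.29 0 0;0.194 -0.323 0 0;0.194 -0.323 0.05 0;0.194 -0.323 0.11 0;0.194 -0.323 0.11 0;0.194 -0.323 0.11 0;0.194 -0.323 0.11 0")

```text
clock: 37.57
tool_pos: [0.5857, 0.2508, 0.202]
eef_rot: [0.94, 0.342, 0.0, 0.0]
contact_force: [-0.8, 0.0, 0.8]
opening: 0.13
finger_force: 60.0
```

```bash
python3 st.py x1.png .09; python3 st2.py .09; python3 -c "
from h import *
go((.5835,.2575,.1966),(.576,.2505,.155),(.5675,.2425,.1106))"
```

```text
scene 260 0.10337558221188681
top 0 
n 260 dir [0.32  0.286 0.904] tilt 25.4 head 41.8 res 0.0006283210825941197
axis at grasp height minus grasp [0.0033 0.0052 0.    ] lowest pts [0.1034 0.1039 0.1039 0.104  0.1047 0.1051 0.1052 0.1058] g [0.5857 0.2508 0.221 ]
farthest along stick from grasp [-0.1288 -0.1288 -0.1284 -0.1282 -0.1275 -0.1269] [np.float64(-0.1269)]
tip for 128mm rel TCP [-0.0376 -0.0314 -0.0966]
37.6667 [0.5859 0.2512 0.2025] xhead 40.04 F [ 0.5 -0.   0.3] open 0.132
n 261 0.103 0.206 tilt 25.9 head 41.0 res 0.0015 axis-g mm [11.2 -3.   0. ] low z 0.1029
tip rel bowl mm [-21.8 437.9] tip rel TCP [-0.0312 -0.0396 -0.0961]
37.7167 [0.5859 0.2513 0.2025] xhead 40.05 F [-0.  -1.   0.4] open 0.132
37.7167 [0.5859 0.2513 0.2025] xhead 40.05 F [-0.  -1.   0.4] open 0.132
[ 0.007 -0.021  0.02 ] (0.5835, 0.2575, 0.1966)
[-0.027 -0.019  0.158] (0.576, 0.2505, 0.155)
[-0.066 -0.017  0.306] (0.5675, 0.2425, 0.1106)
```

Offset confirmed; lowering into the pot in two stages.

>>> send_rows(rows="0.007 -0.021 0 0;0.007 -0.021 0.02 0;0.007 -0.021 0.02 0;-0.002 -0.02 0.055 0;-0.011 -0.02 0.09 0;-0.019 -0.019 0.125 0;-0.027 -0.019 0.158 0;-0.027 -0.019 0.158 0;-0.027 -0.019 0.158 0")

```text
clock: 38.47
tool_pos: [0.5749, 0.2504, 0.1536]
eef_rot: [0.939, 0.343, -0.001, 0.0]
contact_force: [-0.2, -0.2, -1.0]
opening: 0.132
finger_force: 60.0
```

```bash
python3 st.py x2.png .085; python3 -c "
from h import *
go((.576,.2505,.155),(.5675,.2425,.1106))"
```

```text
scene 149 0.0852091566369011
top 0 
n 149 dir [0.325 0.275 0.905] tilt 25.2 head 40.2 res 0.0005963534461308345
axis at grasp height minus grasp [0.0035 0.0045 0.    ] lowest pts [0.0852 0.0853 0.0855 0.0864 0.0867 0.0877 0.0884 0.0886] g [0.575  0.2505 0.1726]
farthest along stick from grasp [-0.0991 -0.0972 -0.097  -0.095  -0.095  -0.0936] [np.float64(-0.0951)]
tip for 128mm rel TCP [-0.0381 -0.0307 -0.0968]
38.5667 [0.5758 0.251  0.1546] xhead 40.09 F [-0.3  0.1 -0.8] open 0.13
38.5667 [0.5758 0.251  0.1546] xhead 40.09 F [-0.3  0.1 -0.8] open 0.13
[-0.001  0.002 -0.001] (0.576, 0.2505, 0.155)
[-0.04   0.004  0.147] (0.5675, 0.2425, 0.1106)
```

>>> send_rows(rows="-0.01 0.001 0.037 0;-0.02 0.002 0.074 0;-0.03 0.003 0.11 0;-0.04 0.004 0.14 0;-0.04 0.004 0.147 0;-0.04 0.004 0.147 0")

```text
clock: 39.07
tool_pos: [0.5668, 0.242, 0.1098]
eef_rot: [0.939, 0.343, -0.0, 0.0]
contact_force: [-0.2, 0.1, 0.3]
opening: 0.125
finger_force: 60.0
```

>>> send_rows(rows="0 0 0 0;0 0 0 0;0 0 0 0;0 0 0 0;0 0 0 0;0 0 0 0;0 0 0 0;0 0 0 0;0 0 0 0;0 0 0 0", jaw=-0.2)

```text
clock: 39.9
tool_pos: [0.5669, 0.2419, 0.11]
eef_rot: [0.939, 0.343, -0.0, 0.0]
contact_force: [-0.9, -0.6, 0.0]
opening: 0.6
finger_force: 0.0
```

>>> send_rows(rows="0 0 -0.03 0;0 0 -0.08 0;0 0 -0.15 0;0 0 -0.25 0;0 0 -0.35 0;0 0 -0.45 0;0 0 -0.5 0;0 0 -0.5 0;0 0 -0.5 0;0 0 -0.5 0", jaw=-0.5)

```text
clock: 40.73
tool_pos: [0.5662, 0.2415, 0.2592]
eef_rot: [0.939, 0.343, -0.001, 0.0]
contact_force: [-0.6, -0.2, -0.3]
opening: 0.749
finger_force: 0.0
```

```bash
python3 look.py fin.png; python3 - <<'E'
from h import *
P=np.load("c.npz")["P"];Z=P[...,2]
with np.errstate(invalid="ignore"): m=(Z>.09)&(Z<.175)&(abs(P[...,0]-.57)<.07)&(abs(P[...,1]-.24)<.07)
p=P[m];print(len(p),p.min(0),p.max(0))
o,d,e=axis(p,[.37,.33]);print(e,np.degrees(np.arccos(d[2])),"tip z=.009:",(o+d*(.009-o[2])/d[2]).round(3),"z=.08",(o+d*(.08-o[2])/d[2]).round(3))
E
python3 beads.py
```

```text
40.8333 [0.566  0.2415 0.2585] xhead 40.09 F [ 0.8 -1.  -1.2] open 0.749
212 [0.55574085 0.22999859 0.09037354] [0.58896715 0.26423334 0.16142154]
0.00071941877965713 25.075951784811032 tip z=.009: [0.53  0.213 0.009] z=.08 [0.555 0.235 0.08 ]
scene [199. 282.] 600 rel mid mm [ -2. -38.] top [  8. -37.] zmax 0.039
scene [246. 282.] 95 rel mid mm [17. 54.] top [18. 54.] zmax 0.04
scene [228. 295.] 33 rel mid mm [49. 20.] top [50. 19.] zmax 0.039
top [406. 217.] 67 rel mid mm [54. 18.] top [53. 18.] zmax 0.043
top [421. 220.] 92 rel mid mm [ 47. -22.] top [ 44. -22.] zmax 0.042
top [431. 227.] 68 rel mid mm [ 27. -50.] top [ 27. -50.] zmax 0.04
top [394. 230.] 68 rel mid mm [18. 52.] top [16. 52.] zmax 0.043
top [432. 246.] 163 rel mid mm [-27. -49.] top [-25. -47.] zmax 0.041
```

```bash
python3 gap.py | sed -n 3,24p; python3 - <<'E'
from h import *
d=np.load("c.npz")
for n,P in(("scene",d["P"]),("top",d["Q"])):
    m=(abs(P[...,0]-.5765)<.11)&(abs(P[...,1]+.2263)<.11)&(P[...,2]>.0605)&(P[...,2]<.08);p=P[m]
    print(least_squares(lambda q:np.hypot(p[:,0]-q[0],p[:,1]-q[1])-q[2],[.57,-.22,.085],loss="soft_l1",f_scale=.003).x.round(4),np.percentile(p[:,2],[50,95]).round(4))
E
```

```text
56   .  .  .  .  .  .  .  .  .  .  .  .  .  .  .  .  .  .  .
  52   .  .  .  .  .  .  .  .  . 36 36 38 37 36 36  .  .  .  .
  48   .  .  .  .  .  .  .  .  . 37 36 38 35 37 38  .  .  .  .
  44   .  .  .  .  .  .  .  .  . 37 38 37 36 35 34  .  .  .  .
  40   .  .  .  .  . 28 25  .  . 37 36 36 36 37 38 31  .  .  .
  36   .  .  . 31 30 34 29 28  . 35 36 37 38 37 37 23  .  .  .
  32   .  . 27 35 33 38 35 30 27 36 37 36  . 33 29 34  .  .  .
  28   .  . 32 38 38 39 38 35 28  .  .  .  .  .  .  .  .  .  .
  24   .  . 32 38 37 37 37 36 28  .  .  .  .  .  .  .  .  .  .
  20   .  .  . 34 37 39 37 32 29  .  .  .  .  .  .  .  .  .  .
  16   .  .  . 32 34  .  . 33  .  .  .  .  .  .  .  .  .  .  .
  12   .  .  .  .  . 31  .  .  .  .  .  .  .  .  .  .  .  .  .
   8   .  .  .  .  .  .  .  .  .  .  .  .  .  .  .  .  .  .  .
   4  17  .  .  .  .  .  .  .  .  .  .  .  .  .  .  .  .  .  .
   0   .  .  .  .  .  .  .  .  .  .  .  .  .  .  .  .  .  .  .
  -4   .  .  .  . 28 29 37  .  .  .  .  .  .  .  .  .  .  .  .
  -8   . 34 31 34 35 38 37  .  .  .  .  .  .  .  .  .  .  .  .
 -12   . 35 36 36 37 36 36 28  .  .  .  .  .  .  .  .  .  .  .
 -16   . 36 38 36 38 35 38 36 19  .  .  .  .  .  .  .  .  .  .
 -20   . 36 36 38 36 37 38 36 35  .  .  .  .  .  .  .  .  .  .
 -24   .  .  . 35 36 36 36 38 36  .  .  .  .  .  .  .  .  .  .
 -28   .  . 35 36 38 36 37 36 26  .  .  .  .  .  .  .  .  .  .
[ 0.5753 -0.2254  0.0848] [0.0629 0.0648]
[ 0.575  -0.2277  0.0847] [0.0638 0.0677]
```

The bowl is level and seated, the gap between the cubes is about 35 mm, and the stick is in the pot. Handing in.

```bash
python3 -c "
from plant import finish_job
print(finish_job())"
```

```text
the job is handed in; nothing more can be done
None
```

Job handed in at about 41 s: the beads were stirred clockwise for more than two full turns, the cubes ended about 35 mm apart with all six beads in the seated bowl, and the stick is back in the pot; early in the stirring the stick jammed once and the foot rose about 5 mm off the floor at one point, so I restarted from the near side and did two full turns after that.

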